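Make up a tissue kit and a wash kit from the bench stock

ROBOT

A 6-joint arm with a two-finger parallel gripper is mounted at the origin on a cart in front of the work surface, level with it; the furniture and walls round the work are solid. World frame = base frame: x ahead of the robot, y to its left, z up, the work surface at z = 0. Lengths are in mm, angles in degrees, forces in N, time in s.
With the tool pointing down it reaches from about 350 to 850 mm from the base axis. Payload 8.1 kg.
Tool frame: the origin (TCP) lies at the very end of the fingers, on their centre line; the grasp point (between the pads) lies 19 mm behind it (r.grasp_offset is the distance from the TCP to the grasp point, in mm); z points along the fingers, y is the line along which they close (so a half turn about z gives the same grasp; the last joint's range is limited). The gripper opens to 85 mm and grips with 20 to 120 N. Pads are 22 mm wide; open, the fingers measure 114 mm over their backs; the gripper's body (76 mm by 85 mm) begins 54 mm behind the grasp point. The pads swing forward as they close: fully open they stand 13 mm farther back than shut.
Start: joints at [63.404, 7.471, 85.268, -0, 87.261, -4.893], TCP at [221.863, 557.478, 231.292] pointing down, gripper open.
Joint ranges: [-169.43, 169.43], [-51.17, 129.36], [1.28, 143.12], [-76.62, 256.62], [0, 156.53], [-152.29, 152.29]. Speed limits (degrees/s): [136.94, 136.94, 159.86, 180, 180, 180].

INTERFACE

Orientations are given as [roll, pitch, yaw] about the fixed x, y, z axes, in that order (R = Rz(yaw) Ry(pitch) Rx(roll)).
In Python, from bench import r gives the robot as it stands.
- The arm moves only by the tool carry_out, never from a script. Its argument "commands" is a list of rows, each an object with "jaw": the finger opening in m, from 0 to 0.0854; "translation": the shift along the tool's x, y, z in m, a list of three; "spin": the turn about the tool's z in rad. A call has exactly 8 rows; each row shifts and turns the commanded pose from where the row before left it, along the tool's axes as they then stand; what a row does not reach is not made up. A row lasts 1/12 s, in which the tool goes at most 41.7 mm and 7.16 degrees, less where a joint would pass 70% of its speed; a pose out of reach is approached as far as the arm can. A call is refused whole if a number of a shift passes 0.0417 or a number of a turn 0.125, either way. A call with a gripper value outside its range is refused whole. The fingers move at their own pace and stop on an object; "squeeze" is the grip in N (left out, the last holds). Time passes only in rows, so rows that do not move let the fingers close, or fill a call up. It gives the time, the measured TCP pose, the force, the opening and the grip force at its end, in the units of the state.
- r.sense(): the state, without advancing time (a new reading comes with each control period).
- r.snapshot(name): name is "scene" or "top"; returns a dict with "pixels" (384x512x3 uint8, blue, green, red), "K" (3x3 intrinsics, pixels), "extrinsics" (4x4, takes a point from camera to world coordinates). Camera axes: x right, y down, z forward; pixel columns grow to the right and rows downward; lengths in mm; the calibration is good to about 2 mm. A picture is of the moment at which its call begins. There is no depth.
- r.hand_in(): hands the job in; it is judged then, once.
Trained networks look in a picture, given as the dict that the camera call returned (one of the last four; its "shot" number tells which), for a name from the list of things; names that differ only in an ending like _2 or _b are one class to them, and where a whole thing is asked for, a point or a joint stands for the part that bears it (a point fixed in the world has none). Each returns a list of dicts, best first, with "score" (0 to 1); they miss things now and then, are a little off and sometimes report something else, mostly with a low value. They report only what shows in the picture. A call takes as long as a camera call. They do not tell look-alikes from the thing itself.
- r.spot_in(picture, target): "xy" ([column, row] in pixels, amid what is visible of it).
- r.regions_of(picture, target): "pixels" (384x512 bool, what is visible of it) and "xy" ([column, row] in pixels, amid what is visible of it).
- r.landmark_of(picture, target): "xy" ([column, row] in pixels: a listed point, or the origin of a listed thing).
The state is a dict: "time": time; "joint_pos": joint angles; "qd": joint speeds; "joint_efforts": joint torques, N m; "tool_pos": TCP position; "tcp_rot": TCP orientation; "ft_force": force on the tool from outside, world axes, zero at the start; "wrist_torque": the same for the moment, N m; "finger_gap": finger opening in mm; "grip_force": force on a finger pad.
Only numpy, scipy, OpenCV 4.12 (cv2) and the standard library are available. Lean on these libraries where they do the work, as an engineer would, in place of code of your own. Each camera call takes 0.05 s, during which the arm holds its last target. There are 200 camera calls.

TASK

Make up the two sampling kits from the stock round the white trays: four bottles, forceps, a timer. Tissue kit, in the wide tray with the sprung steel arm: the smallest bottle and the blue-capped white bottle, one to a compartment, and the forceps lying along the tool ledge with their joined end pushed well in under the arm, which holds it down and leaves the fine tips free. Wash kit, in the narrow tray: the tallest bottle and the timer, one to a compartment; set everything down upright, do not drop the bottles, and leave the spare brown bottle with the white cap where it stands.

Things in the scene. Friction and masses are not known exactly. Their poses are not given: they have to be found in the camera images.
- tissue_tray: Wide white kit tray, 180 (x) x 166 (y) mm, fixed to the bench. Origin: centre of its underside. Two compartments centred at (-44, -37) and (44, -37) mm; inside each is 84 x 84 mm, floor at 4 mm, rim 32 mm above the bench, walls 4 mm. Tool ledge along x on the +y side: flat, y = 9 to 83 mm, 12 mm high, open at its -x end, 4 mm lip along its +y edge.
- under_roller (a point): Point on the wide tray's tool ledge straight under the arm's roller, at (34, 46, 12) mm in the tray's frame, on the ledge's centre line; axes as the tray's. The ledge runs 124 mm from here to its open end at -x; a stop ends it 49 mm beyond at +x.
- hold_arm (a joint): Sprung arm over the ledge, pivot 40 mm beyond the roller (+x); 0 = rest, roller 2 mm above the ledge; grows when lifted (to 0.9), 0.15 to 0.2 with the forceps' joined end under it; about 1 N at the roller. It is 34 mm wide. From the roller its smooth lip rises at 25 degrees for 27 mm towards -x, to 14 mm above the ledge: a tool slid along the ledge towards +x goes under and lifts it.
- wash_tray: Narrow white kit tray, 180 (x) x 92 (y) mm, fixed to the bench, without arm or ledge. Origin: centre of its underside. Two compartments in a row along x, centred at (-44, 0) and (+44, 0) mm; inside each is 84 x 84 mm, floor at 4 mm, rim 32 mm above the bench, walls 4 mm.
- forceps: Steel forceps (tweezers), 124 mm long, 18 g, lying flat, joined end away from the robot. Origin: middle of the underside; y along the length, z up. The joined end is at y = +60 mm (8 mm high, 3 mm wide), the pointed tips at y = -62 (2 mm high). Widest in the middle: 12 to 13 mm and 6 to 9 mm high from y = -22 to +10; grasp it there, fingers closing along x.
- bottle_small: Reagent bottle with brown body and red cap, the smallest bottle, standing upright; round body 44 mm in diameter up to 74 mm, then a cap 29 mm in diameter, 90 mm tall in all. Grasp it round the body or the cap from above. Origin: centre of its underside, z up the bottle; yaw has no meaning.
- bottle_mid: Reagent bottle with white body and blue cap, standing upright; round body 56 mm in diameter up to 98 mm, then a cap 34 mm in diameter, 120 mm tall in all. Grasp it round the body or the cap from above. Origin: centre of its underside, z up the bottle; yaw has no meaning.
- bottle_tall: Reagent bottle with white body and red cap, the tallest bottle, standing upright; round body 62 mm in diameter up to 117 mm, then a cap 37 mm in diameter, 145 mm tall in all. Grasp it round the body or the cap from above. Origin: centre of its underside, z up the bottle; yaw has no meaning.
- bottle_brown: Reagent bottle with brown body and white cap; a spare that stays where it stands, standing upright; round body 50 mm in diameter up to 86 mm, then a cap 32 mm in diameter, 105 mm tall in all. Grasp it round the body or the cap from above. Origin: centre of its underside, z up the bottle; yaw has no meaning.
- timer: The countdown timer beside the trays (not the one far back left): white with a yellow-green front, 53 (x) x 66 (y) x 63 (z) mm, on a wire stand. Origin: centre of its footprint, z up; front towards -x, wire foot at x = 25. The case, 66 mm wide, acts as an upright plate 12 mm thick with its middle at x = -16 mm: grasp it there, 45 mm up, across the thickness (fingers close along x).
Things that resemble listed ones, but are neither listed nor needed, are in the scene too. Leave any turquoise look-alike of the timer alone.

How it is judged (in metres and radians):
At the end, for the whole second after the job is handed in: Forceps flat on the ledge, joined end 5 to 50 mm past the roller, arm lifted (over 0.1); smallest and blue-capped bottle in the wide tray, tallest bottle and timer in the narrow one, each on a compartment floor, within 0.12 rad of upright; all at rest; spare bottle within 30 mm of its place (value of joint hold_arm above 0.1 rad and y of under_roller in the frame of forceps between 0.01 and 0.055 m and y of forceps in the frame of tissue_tray between 0.02 and 0.072 m and z of forceps in the frame of tissue_tray between 0.008 and 0.02 m and angle between the y axis of forceps and the x axis of tissue_tray, either way round below 0.3 rad and angle between forceps's own z axis and vertical below 0.15 rad and linear speed of each of forceps, bottle_small, bottle_mid, bottle_tall, timer below 0.02 m/s and (x of bottle_small in the frame of tissue_tray between -0.086 and -0.002 m or x of bottle_small in the frame of tissue_tray between 0.002 and 0.086 m) and y of bottle_small in the frame of tissue_tray between -0.079 and 0.005 m and z of bottle_small in the frame of tissue_tray between -0.002 and 0.012 m and angle between each of bottle_small, bottle_mid, bottle_tall, timer's own z axis and vertical below 0.12 rad and (x of bottle_mid in the frame of tissue_tray between -0.086 and -0.002 m or x of bottle_mid in the frame of tissue_tray between 0.002 and 0.086 m) and y of bottle_mid in the frame of tissue_tray between -0.079 and 0.005 m and z of bottle_mid in the frame of tissue_tray between -0.002 and 0.012 m and (x of bottle_tall in the frame of wash_tray between -0.086 and -0.002 m or x of bottle_tall in the frame of wash_tray between 0.002 and 0.086 m) and y of bottle_tall in the frame of wash_tray between -0.042 and 0.042 m and z of bottle_tall in the frame of wash_tray between -0.002 and 0.012 m and (x of timer in the frame of wash_tray between -0.086 and -0.002 m or x of timer in the frame of wash_tray between 0.002 and 0.086 m) and y of timer in the frame of wash_tray between -0.042 and 0.042 m and z of timer in the frame of wash_tray between -0.002 and 0.012 m and distance of bottle_brown from where it was at the start of the episode below 0.03 m); the robot touches nothing.
It fails at once if the spare brown bottle is knocked over or moved by more than 30 mm (distance of bottle_brown from where it was at the start of the episode above 0.03 m or angle between bottle_brown's own z axis and vertical above 0.3 rad).
It fails at once if a bottle is dropped into its tray (more than 0.7 m/s just above the floor of a compartment) ((horizontal distance between bottle_small and tissue_tray below 0.1 m and z of bottle_small in the frame of tissue_tray below 0.04 m and linear speed of bottle_small above 0.7 m/s) or (horizontal distance between bottle_mid and tissue_tray below 0.1 m and z of bottle_mid in the frame of tissue_tray below 0.04 m and linear speed of bottle_mid above 0.7 m/s) or (horizontal distance between bottle_tall and wash_tray below 0.1 m and z of bottle_tall in the frame of wash_tray below 0.04 m and linear speed of bottle_tall above 0.7 m/s)).
It also fails if it takes over 125 s, if anything falls off the work surface, if the arm or the gripper's body presses on something with over 40 N, if the wrist force passes 120 N, or if a joint passes its speed limit or range.

## Working session

There is one attempt and no reset: what is moved stays moved. The work goes in short steps, Python scripts to look and compute and a tool call to move; the robot and the scene stay as the last step left them, time stands still between calls to the robot, and variables do not carry over. Pictures are saved under pics/ and viewed, at most 14 in all, crops included, and the job is handed in when it is done.

Besides the shell and the picture viewer there is one more tool, called by a JSON object that holds its "name" and its "arguments", one argument or row to a line. carry_out: Moves the arm, as the interface text tells. Its arguments: {"type":"object","properties":{"commands":{"type":"array","items":{"type":"object","properties":{"jaw":{"type":"number"},"translation":{"type":"array","items":{"type":"number"}},"spin":{"type":"number"}}}},"squeeze":{"type":"number"}},"required":["commands"]}

```bash
ls; mkdir -p pics
cat > h.py <<'E'
import numpy as np, cv2
from bench import r
def ray(p,xy):
    K=p["K"];T=np.array(p["extrinsics"]);d=np.linalg.inv(K)@[xy[0],xy[1],1]
    return T[:3,3],T[:3,:3]@d
def at(p,xy,z=0):
    o,d=ray(p,xy);return o+d*(z-o[2])/d[2]
def px(p,X):
    T=np.linalg.inv(np.array(p["extrinsics"]));c=T[:3,:3]@np.array(X)+T[:3,3];q=p["K"]@c;return q[:2]/q[2]
def tri(ps,xys):
    A=np.zeros((3,3));b=np.zeros(3)
    for p,x in zip(ps,xys):
        o,d=ray(p,x);d=d/np.linalg.norm(d);M=np.eye(3)-np.outer(d,d);A+=M;b+=M@o
    return np.linalg.solve(A,b)
E
python3 - <<'E'
from h import *
S=r.snapshot("scene");T=r.snapshot("top")
for n,p in(("scene",S),("top",T)):
    cv2.imwrite(f"pics/{n}0.png",cv2.resize(p["pixels"],None,fx=1.5,fy=1.5,interpolation=cv2.INTER_CUBIC)); print(n,np.round(p["extrinsics"],2).tolist(),p["K"][0][0])
for t in["tissue_tray","under_roller","wash_tray","forceps","bottle_small","bottle_mid","bottle_tall","bottle_brown","timer"]:
    for n,p in(("S",S),("T",T)):
        print(t,n,[(np.round(q["xy"]).astype(int).tolist(),round(q["score"],2),np.round(at(p,q["xy"],12 if 'under' in t else 0)[:2]).tolist()) for q in r.landmark_of(p,t)[:4]])
s=r.sense();print(s["tool_pos"],s["tcp_rot"],s["time"])
E
```

```text
pics
scene [[0.81, -0.37, 0.46, -50.37], [-0.59, -0.5, 0.63, -814.13], [-0.0, -0.78, -0.63, 877.59], [0.0, 0.0, 0.0, 1.0]] 459.4863383076928
top [[0.03, -1.0, 0.06, 468.81], [-1.0, -0.03, -0.03, 16.62], [0.03, -0.06, -1.0, 1289.84], [0.0, 0.0, 0.0, 1.0]] 448.19516284899044
tissue_tray S [([261, 247], 0.73, [488.0, -116.0]), ([216, 202], 0.37, [492.0, 118.0])]
tissue_tray T [([292, 214], 0.57, [499.0, -124.0])]
under_roller S [([261, 233], 0.57, [513.0, -80.0])]
under_roller T [([273, 203], 0.87, [529.0, -66.0])]
wash_tray S [([216, 203], 0.58, [491.0, 116.0]), ([260, 230], 0.15, [526.0, -60.0])]
wash_tray T [([210, 215], 0.67, [492.0, 113.0])]
forceps S [([322, 310], 0.71, [476.0, -367.0]), ([162, 170], 0.39, [441.0, 366.0])]
forceps T [([373, 220], 0.47, [490.0, -360.0])]
bottle_small S [([298, 212], 0.65, [662.0, -65.0])]
bottle_small T [([115, 225], 0.73, [456.0, 381.0]), ([277, 157], 0.67, [666.0, -76.0])]
bottle_mid S [([243, 165], 0.74, [674.0, 230.0])]
bottle_mid T [([178, 150], 0.74, [676.0, 210.0])]
bottle_tall S [([334, 247], 0.73, [647.0, -231.0])]
bottle_tall T [([329, 158], 0.98, [666.0, -229.0]), ([180, 150], 0.31, [676.0, 205.0])]
bottle_brown S [([271, 189], 0.97, [667.0, 72.0])]
bottle_brown T [([230, 156], 0.65, [665.0, 61.0]), ([331, 160], 0.33, [661.0, -234.0])]
timer S [([189, 180], 0.84, [484.0, 262.0]), ([163, 170], 0.68, [442.0, 361.0])]
timer T [([118, 222], 0.78, [465.0, 373.0]), ([157, 212], 0.55, [496.0, 263.0])]
[221.86716312 557.48531784 231.3042709 ] [1.79999412e+02 1.56264818e-03 1.58297471e+02] 1.0
```

View pics/scene0.png

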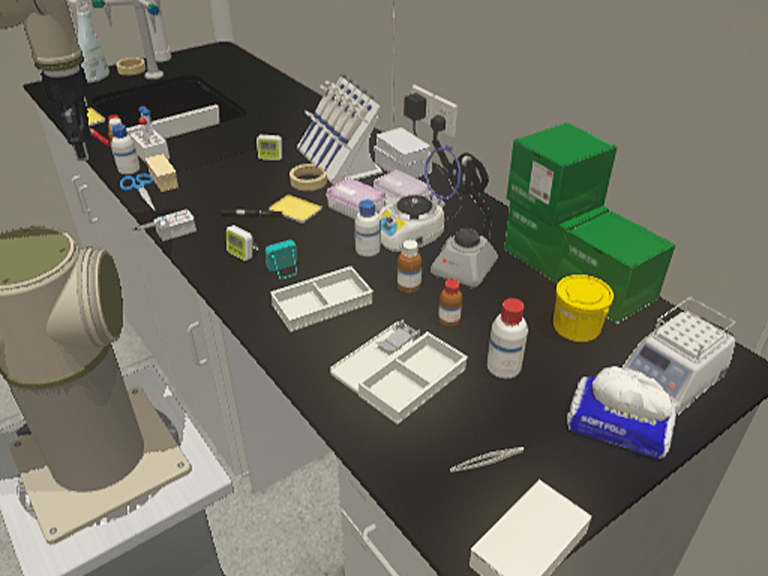

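View pics/top0.png

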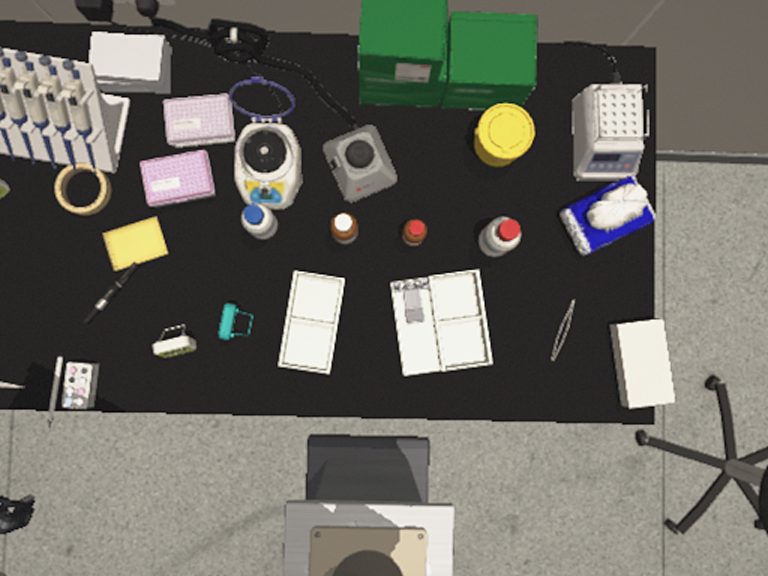

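Scene picture (in 512-wide pixels). Timer candidates: the white and yellow-green one at top (116,229), scene (159,162). I reject the turquoise one at (157,214) and the far-back-left one at scene (180,98). 

- **Tallest bottle:** white with a red cap, top (333,157). 
- **Blue-capped bottle:** (172,147), not the far-left group at scene (82,100). 
- **Smallest bottle:** brown with a red cap, (276,155). 
- **Spare:** brown with a white cap, (229,152). 
- **Forceps:** (375,220), not the pens at (73,195) and (37,255). 
- **Wide tray:** (294,215). **Narrow tray:** (208,215).

Next I fit silhouettes to both views.

```bash
cat > fit.py <<'E'
from h import *
from scipy.optimize import minimize
def circ(R,z):
    a=np.linspace(0,2*np.pi,24,endpoint=False);return np.c_[R*np.cos(a),R*np.sin(a),0*a+z]
def box(x0,x1,y0,y1,z0,z1):return np.array([[x,y,z] for x in(x0,x1) for y in(y0,y1) for z in(z0,z1)],float)
def bottle(d,h,c,H):return [np.r_[circ(d/2,0),circ(d/2,h-12),circ(c/2,h)],np.r_[circ(c/2,h-5),circ(c/2,H)]]
M=dict(bottle_small=bottle(44,74,29,90),bottle_mid=bottle(56,98,34,120),bottle_tall=bottle(62,117,37,145),bottle_brown=bottle(50,86,32,105),
 tissue_tray=[box(-90,90,-83,9,0,32),box(-90,90,9,83,0,12)],wash_tray=[box(-90,90,-46,46,0,32)],
 timer=[box(-26,-10,-33,33,3,63)],
 forceps=[np.array([[x,y,z] for y,w,h in((60,3,8),(10,12.5,8),(-22,12.5,7),(-62,2,2)) for x in(-w/2,w/2) for z in(0,h)])])
def render(p,m,q,k=4):
    im=np.zeros((384*k,512*k),np.uint8);c,s=np.cos(q[2]),np.sin(q[2])
    for h in m:
        P=[px(p,(q[0]+c*a-s*b,q[1]+s*a+c*b,z)) for a,b,z in h]
        P=(np.array(P)+.5)*k-.5
        cv2.fillConvexPoly(im,cv2.convexHull(np.round(P*16).astype(np.int32)),1,shift=4)
    return im
def fit(views,name,q0,yaw=True,k=4):
    # views: list of (pic,mask)
    ms=[(p,cv2.resize(m.astype(np.uint8),None,fx=k,fy=k,interpolation=cv2.INTER_NEAREST)) for p,m in views]
    def c(v):
        q=(v[0],v[1],v[2]/100 if yaw else 0);e=0
        for p,m in ms:
            g=render(p,M[name],q,k);e+=1-(g&m).sum()/(g|m).sum()
        return e
    v0=np.array([q0[0],q0[1],q0[2]*100])
    o=minimize(c,v0,method="Nelder-Mead",options=dict(initial_simplex=[v0,v0+[8,0,0],v0+[0,8,0],v0+[0,0,8]],maxiter=90))
    return np.array([o.x[0],o.x[1],o.x[2]/100]),o.fun
def mask(p,name,near):
    L=r.regions_of(p,name)
    L=[l for l in L if l["score"]>.1 and np.linalg.norm(np.array(l["xy"])-px(p,near))<35]
    return L[0]["pixels"] if L else None
E
python3 - <<'E'
from fit import *
import json
S=r.snapshot("scene");T=r.snapshot("top")
G=dict(tissue_tray=(497,-120,-.1),wash_tray=(492,115,.1),forceps=(483,-365,-.1),bottle_small=(664,-72,0),bottle_mid=(674,215,0),bottle_tall=(660,-230,0),bottle_brown=(665,65,0),timer=(460,368,-.1))
R={}
out={n:p["pixels"].copy() for n,p in(("S",S),("T",T))}
for t,g in G.items():
    hz={'tissue_tray':10}.get(t,40 if 'bot' in t else 15)
    V={n:(p,mask(p,t,(g[0],g[1],hz))) for n,p in(("S",S),("T",T))}
    y='bottle' not in t
    for ns in("S","T","ST"):
        vs=[V[n] for n in ns if V[n][1] is not None]
        if len(vs)==len(ns):
            q,f=fit(vs,t,g,y,4 if len(ns)>1 else 2);print(t,ns,np.round(q,3).tolist(),round(f,3),[int(v[1].sum()) for v in vs]);R[t]=q.tolist()
    for n,p in(("S",S),("T",T)):
        c,_=cv2.findContours(render(p,M[t],R[t] if y else [*R[t][:2],0],1),0,1);cv2.drawContours(out[n],c,-1,(0,0,255) if 'tray' in t else (255,0,255),1)
json.dump(R,open("poses.json","w"))
a=cv2.resize(out["T"][125:265,70:400],None,fx=2.4,fy=2.4,interpolation=cv2.INTER_NEAREST)
cv2.imwrite("pics/fitT.png",a)
cv2.imwrite("pics/fitS.png",cv2.resize(out["S"][120:330,130:370],None,fx=2.8,fy=2.8,interpolation=cv2.INTER_NEAREST))
tm=np.hstack([cv2.resize(S["pixels"][135:195,130:210],(400,300),interpolation=cv2.INTER_CUBIC),cv2.resize(T["pixels"][200:260,80:160],(400,300),interpolation=cv2.INTER_CUBIC)])
cv2.imwrite("pics/timer.png",tm)
E
```

```text
tissue_tray T [499.239, -126.94, 0.167] 0.033 [3716]
wash_tray S [489.286, 118.41, -0.137] 0.074 [1631]
wash_tray T [493.787, 116.975, -0.137] 0.033 [2174]
wash_tray ST [491.945, 117.593, -0.138] 0.123 [1631, 2174]
forceps S [487.42, -362.474, 1.28] 0.118 [256]
bottle_small S [662.496, -66.282, 0.026] 0.075 [434]
bottle_small T [669.956, -72.582, -0.005] 0.145 [220]
bottle_small ST [664.061, -68.166, -0.011] 0.369 [434, 220]
bottle_mid S [671.517, 219.059, 0.055] 0.068 [594]
bottle_mid T [677.686, 216.793, -0.029] 0.087 [433]
bottle_mid ST [675.884, 218.41, -0.031] 0.264 [594, 433]
bottle_tall S [655.765, -225.758, 0.042] 0.08 [1075]
bottle_tall T [659.547, -228.342, 0.049] 0.167 [502]
bottle_tall ST [657.85, -225.09, 0.033] 0.258 [1075, 502]
bottle_brown S [664.881, 64.278, 0.05] 0.077 [500]
bottle_brown T [670.385, 61.121, 0.02] 0.054 [327]
bottle_brown ST [668.387, 61.956, -0.04] 0.272 [500, 327]
timer S [460.0, 368.0, -0.1] 1.0 [323]
timer T [459.78, 364.264, -0.052] 0.442 [325]
timer ST [459.936, 364.749, -0.074] 1.455 [323, 325]
```

View pics/fitT.png

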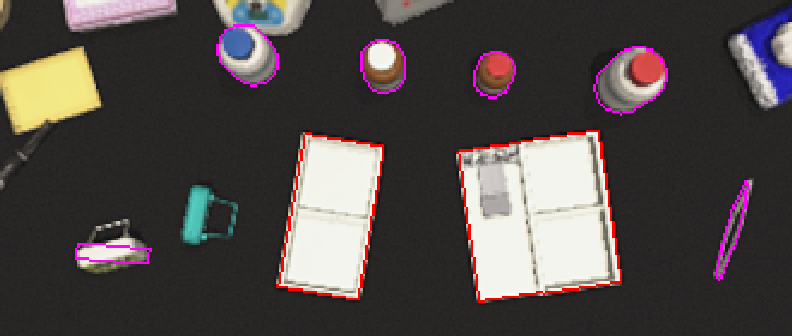

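View pics/fitS.png

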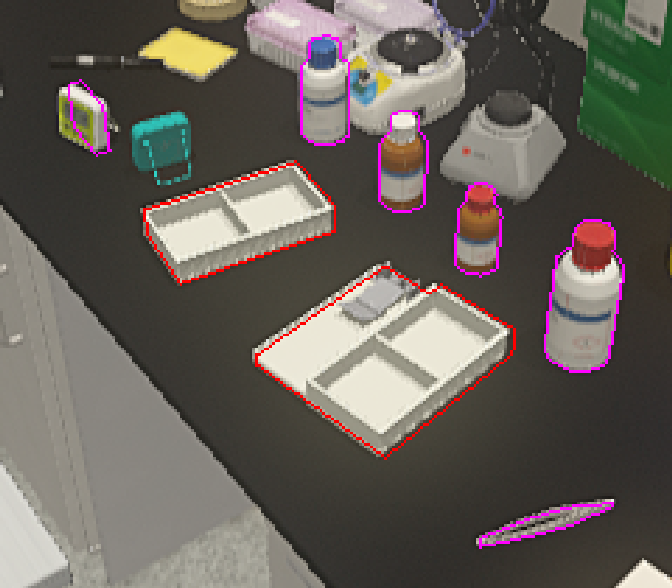

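View pics/timer.png

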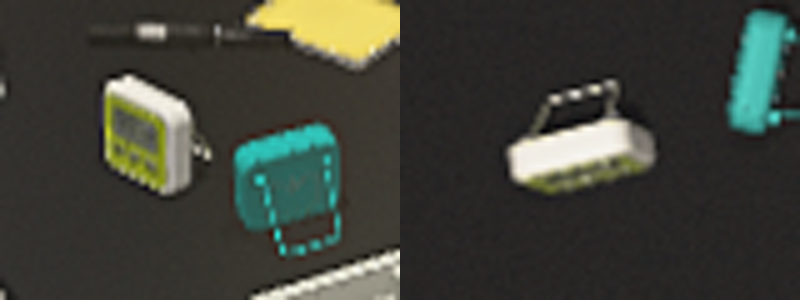

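Fits agree with the pictures except for the timer, where the outline is off, and the forceps, where the yaw is flipped. The crop confirms the white and yellow-green timer at top (116,229). Its front faces the robot, and the turquoise one sits to its right. I'll refit those two from colour masks.

Run:
```python
from fit import *
import json
S=r.snapshot("scene");T=r.snapshot("top")
M["timer"]=[box(-27,-7,-33,33,1,63)]
def cm(p,X,rad,thr,op):
    c=px(p,X);v=p["pixels"].max(2).copy();yy,xx=np.mgrid[:384,:512]
    m=((v>thr)&(np.hypot(xx-c[0],yy-c[1])<rad)).astype(np.uint8)
    if op:m=cv2.morphologyEx(m,cv2.MORPH_OPEN,np.ones((3,3)))
    n,l,st,_=cv2.connectedComponentsWithStats(m);return l==1+np.argmax(st[1:,4])
out={}
R=json.load(open("poses.json"))
for t,g,rad,thr,op in(("timer",(470,365,.25),24,75,1),("forceps",(485,-362,-1.86),45,80,0)):
    h=30 if t=="timer" else 4
    V=[(p,cm(p,(g[0]-(16 if h==30 else 0),g[1],h),rad,thr,op)) for p in(S,T)]
    if t=="forceps": V=[(p,cv2.morphologyEx(m.astype(np.uint8),cv2.MORPH_CLOSE,np.ones((7,7)))>0) for p,m in V]
    for vs in([V[0]],[V[1]],V):
        q,f=fit(vs,t,g);print(t,np.round(q,3).tolist(),round(f,3),[int(m.sum()) for _,m in vs])
    R[t]=q.tolist()
    for n,(p,m) in zip("ST",V):
        o=cv2.resize(p["pixels"],None,fx=4,fy=4,interpolation=cv2.INTER_CUBIC);c,_=cv2.findContours(render(p,M[t],q,4),0,1);cv2.drawContours(o,c,-1,(0,0,255),1)
        cc=(px(p,(q[0],q[1],h))*4).astype(int);out[t+n]=cv2.resize(o[cc[1]-140:cc[1]+140,cc[0]-190:cc[0]+190],(380,280))
json.dump(R,open("poses.json","w"))
cv2.imwrite("pics/tf.png",np.vstack([np.hstack([out["timerS"],out["timerT"]]),np.hstack([out["forcepsS"],out["forcepsT"]])]))
```

```text
timer [453.175, 374.165, 0.296] 0.129 [337]
timer [457.016, 371.174, 0.316] 0.286 [312]
timer [454.308, 373.146, 0.263] 0.437 [337, 312]
forceps [485.0, -362.0, -1.86] 1.0 [398]
forceps [485.0, -362.0, -1.86] 1.0 [294]
forceps [485.0, -362.0, -1.86] 2.0 [398, 294]
```

View pics/tf.png

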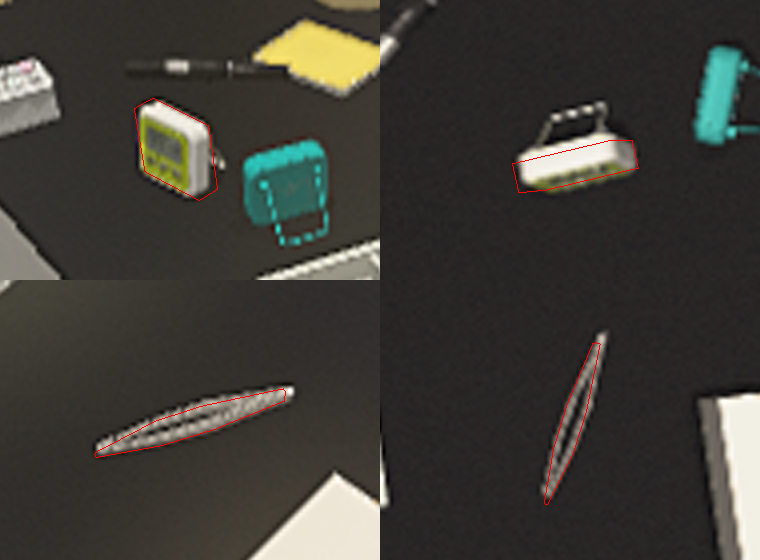

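The timer sits about 3 mm further along +x than the outline, and the forceps about 4 mm further towards the joined end. Adjusted poses: timer (457,372,15.5°), forceps (488.5,-363.5, length direction -17°). Timer first.

```bash
cat > g.py <<'E'
import sys,numpy as np
from bench import r
# usage: g.py psi x y z [x y z ...] : spin (rad) then successive tool-axis shifts (mm)
a=[float(v) for v in sys.argv[1:]];s=r.sense();p=np.array(s["tool_pos"]);w=s["tcp_rot"]
psi=a[0];d=(psi-w[2]+180)%360-180;print("t",round(s["time"],2),"pos",np.round(p,1),"rot",np.round(w,2),"gap",round(s["finger_gap"],1),"grip",round(s["grip_force"],1),"j",np.round(s["joint_pos"],0))
print("spin",round(-np.radians(d),4))
c,n=np.cos(np.radians(psi)),np.sin(np.radians(psi));R=np.array([[c,n,0],[n,-c,0],[0,0,-1]])
for i in range(1,len(a),3):
    t=np.array(a[i:i+3]);print(t,"shift mm",np.round(R.T@(t-p),1));p=t
E
python3 g.py 105.5 441.6 367.7 120 441.6 367.7 28
```

```text
t 2.0 pos [221.9 557.5 231.3] rot [-180.     0.   158.3] gap 85.2 grip 0.0 j [63.  7. 85. -0. 87. -5.]
spin 0.9215
[441.6 367.7 120. ] shift mm [-241.6  161.   111.3]
[441.6 367.7  28. ] shift mm [ 0.  0. 92.]
```

{"name": "carry_out", "arguments": {
  "commands": [
    {"spin": 0.1152,"jaw": 0.05},
    {"spin": 0.1152,"jaw": 0.05},
    {"spin": 0.1152,"jaw": 0.05},
    {"spin": 0.1152,"jaw": 0.05},
    {"spin": 0.1152,"jaw": 0.05},
    {"spin": 0.1152,"jaw": 0.05},
    {"spin": 0.1152,"jaw": 0.05},
    {"spin": 0.1152,"jaw": 0.05}
  ]
}}

```text
invalid input
```

{"name": "carry_out", "arguments": {
  "commands": [
    {"translation": [-0.0302,0.0201,0.0139]},
    {"translation": [-0.0302,0.0201,0.0139]},
    {"translation": [-0.0302,0.0201,0.0139]},
    {"translation": [-0.0302,0.0201,0.0139]},
    {"translation": [-0.0302,0.0201,0.0139]},
    {"translation": [-0.0302,0.0201,0.0139]},
    {"translation": [-0.0302,0.0201,0.0139]},
    {"translation": [-0.0302,0.0201,0.0139]}
  ]
}}

```text
invalid input
```

```bash
python3 g.py 105.5 441.6 367.7 28
python3 - <<'E'
from h import *
p=r.snapshot("scene");q=r.snapshot("top")
def c(p):
    u=px(p,(445,368,50)).astype(int);return cv2.resize(p["pixels"][max(u[1]-45,0):u[1]+45,max(u[0]-60,0):u[0]+60],(400,300),interpolation=cv2.INTER_CUBIC)
cv2.imwrite("pics/t1.png",np.hstack([c(p),c(q)]))
E
```

```text
t 2.0 pos [221.9 557.5 231.3] rot [-180.     0.   158.3] gap 85.2 grip 0.0 j [63.  7. 85. -0. 87. -5.]
spin 0.9215
[441.6 367.7  28. ] shift mm [-241.6  161.   203.3]
```

View pics/t1.png

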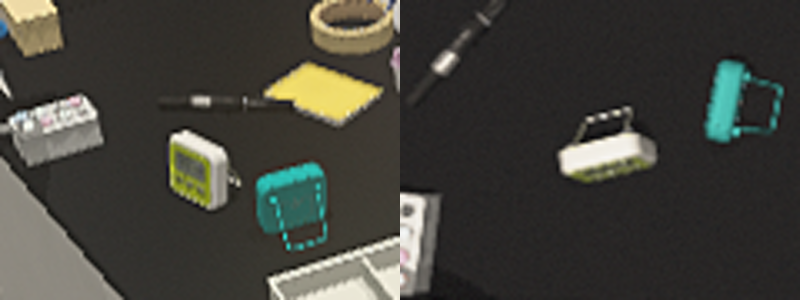

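The picture shows the arm hasn't moved, because rows need all three fields. Resending.

{"name": "carry_out", "arguments": {
  "commands": [
    {"jaw": 0.05,"translation": [0,0,0],"spin": 0.1152},
    {"jaw": 0.05,"translation": [0,0,0],"spin": 0.1152},
    {"jaw": 0.05,"translation": [0,0,0],"spin": 0.1152},
    {"jaw": 0.05,"translation": [0,0,0],"spin": 0.1152},
    {"jaw": 0.05,"translation": [0,0,0],"spin": 0.1152},
    {"jaw": 0.05,"translation": [0,0,0],"spin": 0.1152},
    {"jaw": 0.05,"translation": [0,0,0],"spin": 0.1152},
    {"jaw": 0.05,"translation": [0,0,0],"spin": 0.1152}
  ],
  "squeeze": 40
}}

```text
time: 2.77
tool_pos: [221.9, 557.5, 231.3]
tcp_rot: [-180.0, 0.0, 105.2]
ft_force: [-0.3, -1.1, -0.1]
finger_gap: 50.4
grip_force: 0.0
```

{"name": "carry_out", "arguments": {
  "commands": [
    {"jaw": 0.05,"translation": [-0.0302,0.0201,0.0139],"spin": 0},
    {"jaw": 0.05,"translation": [-0.0302,0.0201,0.0139],"spin": 0},
    {"jaw": 0.05,"translation": [-0.0302,0.0201,0.0139],"spin": 0},
    {"jaw": 0.05,"translation": [-0.0302,0.0201,0.0139],"spin": 0},
    {"jaw": 0.05,"translation": [-0.0302,0.0201,0.0139],"spin": 0},
    {"jaw": 0.05,"translation": [-0.0302,0.0201,0.0139],"spin": 0},
    {"jaw": 0.05,"translation": [-0.0302,0.0201,0.0139],"spin": 0},
    {"jaw": 0.05,"translation": [-0.0302,0.0201,0.0139],"spin": 0}
  ]
}}

```text
time: 3.43
tool_pos: [442.6, 366.3, 119.7]
tcp_rot: [180.0, -0.0, 105.5]
ft_force: [0.8, 0.6, -0.2]
finger_gap: 50.2
grip_force: 0.0
```

```bash
python3 g.py 105.5 441.6 367.7 28
python3 - <<'E'
from h import *
p=r.snapshot("scene");q=r.snapshot("top")
def c(p):
    u=px(p,(445,368,50)).astype(int);return cv2.resize(p["pixels"][max(u[1]-45,0):u[1]+45,max(u[0]-60,0):u[0]+60],(400,300),interpolation=cv2.INTER_CUBIC)
cv2.imwrite("pics/t2.png",np.hstack([c(p),c(q)]))
E
```

```text
t 3.43 pos [442.6 366.3 119.7] rot [ 1.7997e+02 -1.0000e-02  1.0550e+02] gap 50.2 grip 0.0 j [35.  8. 96.  0. 75. 19.]
spin -0.0
[441.6 367.7  28. ] shift mm [ 1.6 -0.5 91.7]
```

View pics/t2.png

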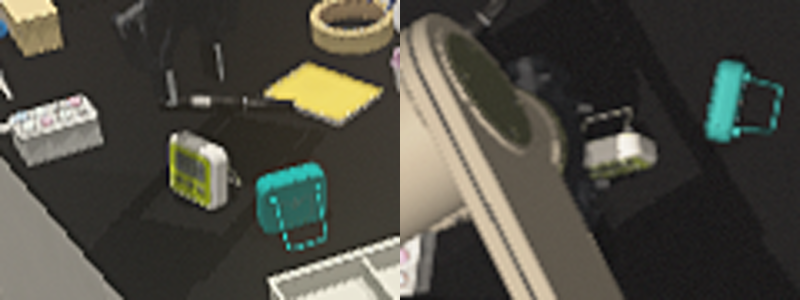

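The timer at top (116,229) is in place and the black fingers hang above it. Descend and close.

{"name": "carry_out", "arguments": {
  "commands": [
    {"jaw": 0.05,"translation": [0,0,0.016],"spin": 0},
    {"jaw": 0.05,"translation": [0,0,0.016],"spin": 0},
    {"jaw": 0.05,"translation": [0,0,0.014],"spin": 0},
    {"jaw": 0.05,"translation": [0,0,0.012],"spin": 0},
    {"jaw": 0.05,"translation": [0,0,0.01],"spin": 0},
    {"jaw": 0.05,"translation": [0,0,0.009],"spin": 0},
    {"jaw": 0.05,"translation": [0,0,0.008],"spin": 0},
    {"jaw": 0.05,"translation": [0,0,0.007],"spin": 0}
  ]
}}

```text
time: 4.2
tool_pos: [441.3, 367.9, 27.6]
tcp_rot: [180.0, -0.0, 105.5]
ft_force: [-0.3, -0.4, 0.3]
finger_gap: 50.3
grip_force: 0.0
```

{"name": "carry_out", "arguments": {
  "commands": [
    {"jaw": 0,"translation": [0,0,0],"spin": 0},
    {"jaw": 0,"translation": [0,0,0],"spin": 0},
    {"jaw": 0,"translation": [0,0,0],"spin": 0},
    {"jaw": 0,"translation": [0,0,0],"spin": 0},
    {"jaw": 0,"translation": [0,0,0],"spin": 0},
    {"jaw": 0,"translation": [0,0,0],"spin": 0},
    {"jaw": 0,"translation": [0,0,0],"spin": 0},
    {"jaw": 0,"translation": [0,0,0],"spin": 0}
  ],
  "squeeze": 40
}}

```text
time: 4.87
tool_pos: [441.8, 367.9, 28.8]
tcp_rot: [179.9, -0.0, 105.5]
ft_force: [-0.1, -0.7, 3.9]
finger_gap: 11.4
grip_force: 40.8
```

{"name": "carry_out", "arguments": {
  "commands": [
    {"jaw": 0,"translation": [0,0,-0.015],"spin": 0},
    {"jaw": 0,"translation": [0,0,-0.025],"spin": 0},
    {"jaw": 0,"translation": [0,0,-0.025],"spin": 0},
    {"jaw": 0,"translation": [0,0,-0.025],"spin": 0},
    {"jaw": 0,"translation": [0,0,0],"spin": 0.102},
    {"jaw": 0,"translation": [0,0,0],"spin": 0.102},
    {"jaw": 0,"translation": [0,0,0],"spin": 0.102},
    {"jaw": 0,"translation": [0,0,0],"spin": 0.102}
  ]
}}

```text
time: 5.53
tool_pos: [441.1, 367.5, 118.0]
tcp_rot: [-180.0, 0.0, 81.8]
ft_force: [-1.2, 0.1, -1.2]
finger_gap: 10.7
grip_force: 40.2
```

```bash
python3 g.py 82.1 433.5 125.7 118 433.5 125.7 32.5
```

```text
t 5.53 pos [441.1 367.5 118. ] rot [-1.7999e+02  1.0000e-02  8.1830e+01] gap 10.7 grip 40.2 j [35.  8. 97.  0. 75. 43.]
spin -0.0047
[433.5 125.7 118. ] shift mm [-240.6   25.7   -0. ]
[433.5 125.7  32.5] shift mm [ 0.   0.  85.5]
```

{"name": "carry_out", "arguments": {
  "commands": [
    {"jaw": 0,"translation": [-0.03,0.0032,0],"spin": 0},
    {"jaw": 0,"translation": [-0.03,0.0032,0],"spin": 0},
    {"jaw": 0,"translation": [-0.03,0.0032,0],"spin": 0},
    {"jaw": 0,"translation": [-0.03,0.0032,0],"spin": 0},
    {"jaw": 0,"translation": [-0.03,0.0032,0],"spin": 0},
    {"jaw": 0,"translation": [-0.03,0.0032,0],"spin": 0},
    {"jaw": 0,"translation": [-0.03,0.0032,0],"spin": 0},
    {"jaw": 0,"translation": [-0.03,0.0032,0],"spin": 0}
  ]
}}

```text
time: 6.2
tool_pos: [433.2, 125.0, 117.8]
tcp_rot: [-180.0, 0.0, 82.1]
ft_force: [1.5, -1.1, -0.2]
finger_gap: 11.6
grip_force: 40.2
```

{"name": "carry_out", "arguments": {
  "commands": [
    {"jaw": 0,"translation": [0,0,0.01],"spin": 0},
    {"jaw": 0,"translation": [0,0,0.01],"spin": 0},
    {"jaw": 0,"translation": [0,0,0.01],"spin": 0},
    {"jaw": 0,"translation": [0,0,0.005],"spin": 0},
    {"jaw": 0,"translation": [0,0,0],"spin": 0},
    {"jaw": 0,"translation": [0,0,0],"spin": 0},
    {"jaw": 0,"translation": [0,0,0],"spin": 0},
    {"jaw": 0,"translation": [0,0,0],"spin": 0}
  ]
}}

```text
time: 6.87
tool_pos: [434.1, 126.9, 83.5]
tcp_rot: [180.0, -0.0, 82.2]
ft_force: [-0.4, 0.0, -0.7]
finger_gap: 11.4
grip_force: 40.2
```

```bash
python3 g.py 82.1 433.5 125.7 32.5
python3 - <<'E'
from h import *
p=r.snapshot("scene");q=r.snapshot("top")
def c(p):
    u=px(p,(470,122,40)).astype(int);return cv2.resize(p["pixels"][max(u[1]-45,0):u[1]+45,max(u[0]-60,0):u[0]+60],(400,300),interpolation=cv2.INTER_CUBIC)
cv2.imwrite("pics/t3.png",np.hstack([c(p),c(q)]))
E
```

```text
t 6.87 pos [434.1 126.9  83.5] rot [ 1.7996e+02 -1.0000e-02  8.2170e+01] gap 11.4 grip 40.2 j [ 10.  -9. 117.   0.  71.  18.]
spin 0.0013
[433.5 125.7  32.5] shift mm [-1.3 -0.5 51. ]
```

View pics/t3.png

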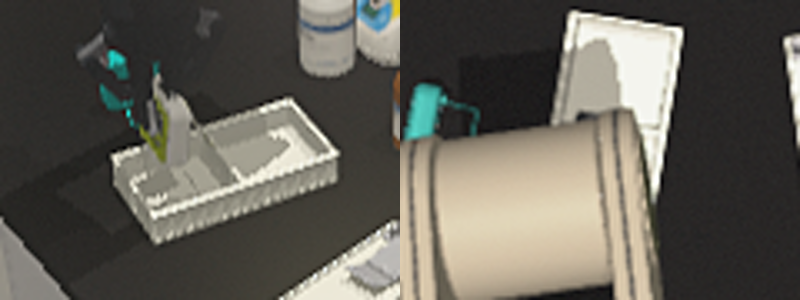

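The left crop shows the timer hanging upright over the near compartment. Lower it gently.

{"name": "carry_out", "arguments": {
  "commands": [
    {"jaw": 0,"translation": [0,0,0.009],"spin": 0},
    {"jaw": 0,"translation": [0,0,0.009],"spin": 0},
    {"jaw": 0,"translation": [0,0,0.009],"spin": 0},
    {"jaw": 0,"translation": [0,0,0.008],"spin": 0},
    {"jaw": 0,"translation": [0,0,0.006],"spin": 0},
    {"jaw": 0,"translation": [0,0,0.004],"spin": 0},
    {"jaw": 0,"translation": [0,0,0.003],"spin": 0},
    {"jaw": 0,"translation": [0,0,0.002],"spin": 0}
  ]
}}

```text
time: 7.63
tool_pos: [433.6, 126.3, 32.7]
tcp_rot: [-180.0, 0.0, 82.1]
ft_force: [-10.5, -2.3, 33.9]
finger_gap: 11.7
grip_force: 45.7
```

{"name": "carry_out", "arguments": {
  "commands": [
    {"jaw": 0,"translation": [0,0,0.0005],"spin": 0},
    {"jaw": 0,"translation": [0,0,0],"spin": 0},
    {"jaw": 0.03,"translation": [0,0,0],"spin": 0},
    {"jaw": 0.035,"translation": [0,0,0],"spin": 0},
    {"jaw": 0.035,"translation": [0,0,0],"spin": 0},
    {"jaw": 0.035,"translation": [0,0,0],"spin": 0},
    {"jaw": 0.035,"translation": [0,0,0],"spin": 0},
    {"jaw": 0.035,"translation": [0,0,-0.005],"spin": 0}
  ]
}}

```text
time: 8.3
tool_pos: [433.0, 126.2, 36.9]
tcp_rot: [-179.9, 0.0, 82.1]
ft_force: [0.1, -0.7, 0.0]
finger_gap: 34.8
grip_force: 0.0
```

```bash
python3 g.py 163
```

```text
t 8.3 pos [433.  126.2  36.9] rot [-1.7991e+02  3.0000e-02  8.2110e+01] gap 34.8 grip 0.0 j [ 10.  -5. 119.  -0.  66.  18.]
spin -1.4117
```

{"name": "carry_out", "arguments": {
  "commands": [
    {"jaw": 0.035,"translation": [0,0,-0.02],"spin": 0},
    {"jaw": 0.035,"translation": [0,0,-0.035],"spin": 0},
    {"jaw": 0.085,"translation": [0,0,-0.035],"spin": -0.118},
    {"jaw": 0.085,"translation": [0,0,-0.035],"spin": -0.121},
    {"jaw": 0.085,"translation": [0,0,-0.035],"spin": -0.121},
    {"jaw": 0.085,"translation": [0,0,0],"spin": -0.121},
    {"jaw": 0.085,"translation": [0,0,0],"spin": -0.121},
    {"jaw": 0.085,"translation": [0,0,0],"spin": -0.121}
  ]
}}

```text
time: 8.97
tool_pos: [434.4, 126.5, 199.2]
tcp_rot: [179.9, 0.1, 123.9]
ft_force: [-0.6, -0.3, 0.1]
finger_gap: 84.8
grip_force: 0.0
```

{"name": "carry_out", "arguments": {
  "commands": [
    {"jaw": 0.085,"translation": [0,0,0],"spin": -0.121},
    {"jaw": 0.085,"translation": [0,0,0],"spin": -0.121},
    {"jaw": 0.085,"translation": [0,0,0],"spin": -0.121},
    {"jaw": 0.085,"translation": [0,0,0],"spin": -0.121},
    {"jaw": 0.085,"translation": [0,0,0],"spin": -0.121},
    {"jaw": 0.085,"translation": [0,0,0],"spin": -0.121},
    {"jaw": 0.085,"translation": [0,0,0],"spin": -0.121},
    {"jaw": 0.085,"translation": [0,0,0],"spin": 0}
  ]
}}

```text
time: 9.63
tool_pos: [433.8, 126.4, 198.0]
tcp_rot: [180.0, 0.0, 172.4]
ft_force: [0.1, 0.0, 0.6]
finger_gap: 85.1
grip_force: 0.0
```

```bash
python3 g.py 172.1 658 -227 200 658 -227 81
python3 - <<'E'
from fit import *
T=r.snapshot("top");S=r.snapshot("scene")
M["timer"]=[box(-27,-7,-33,33,1,63)]
def c(p):
    o=p["pixels"].copy();m=[h+[0,0,4] for h in M["timer"]]
    u=px(p,(470,122,40)).astype(int);return cv2.resize(o[max(u[1]-45,0):u[1]+45,max(u[0]-60,0):u[0]+60],(400,300),interpolation=cv2.INTER_CUBIC)
cv2.imwrite("pics/t4.png",np.hstack([c(S),c(T)]))
E
```

```text
t 9.63 pos [433.8 126.4 198. ] rot [1.8000e+02 1.0000e-02 1.7241e+02] gap 85.1 grip 0.0 j [ 10. -15. 110.   0.  85. -73.]
spin 0.0054
[ 658. -227.  200.] shift mm [-270.7 -319.2   -2. ]
[ 658. -227.   81.] shift mm [  0.   0. 119.]
```

View pics/t4.png

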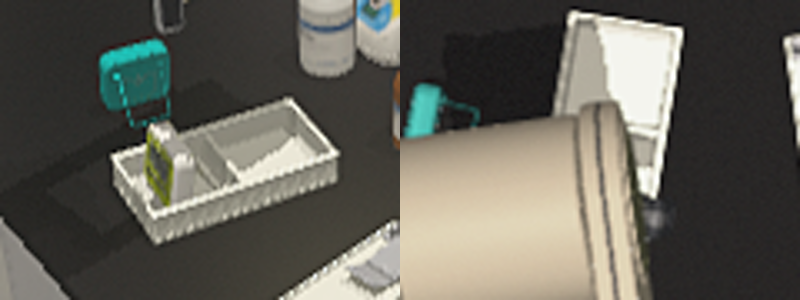

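The timer stands upright in the near compartment of the narrow tray. Next, the tall bottle.

{"name": "carry_out", "arguments": {
  "commands": [
    {"jaw": 0.085,"translation": [-0.0226,-0.0266,0],"spin": 0},
    {"jaw": 0.085,"translation": [-0.0226,-0.0266,0],"spin": 0},
    {"jaw": 0.085,"translation": [-0.0226,-0.0266,0],"spin": 0},
    {"jaw": 0.085,"translation": [-0.0226,-0.0266,0],"spin": 0},
    {"jaw": 0.085,"translation": [-0.0226,-0.0266,0],"spin": 0},
    {"jaw": 0.085,"translation": [-0.0226,-0.0266,0],"spin": 0},
    {"jaw": 0.085,"translation": [-0.0226,-0.0266,0],"spin": 0},
    {"jaw": 0.085,"translation": [-0.0226,-0.0266,0],"spin": 0}
  ]
}}

```text
time: 10.4
tool_pos: [584.2, -111.0, 197.6]
tcp_rot: [180.0, 0.0, 171.8]
ft_force: [0.5, 0.2, 0.2]
finger_gap: 84.9
grip_force: 0.0
```

{"name": "carry_out", "arguments": {
  "commands": [
    {"jaw": 0.085,"translation": [-0.0226,-0.0266,0],"spin": 0},
    {"jaw": 0.085,"translation": [-0.0226,-0.0266,0],"spin": 0},
    {"jaw": 0.085,"translation": [-0.0226,-0.0266,0],"spin": 0},
    {"jaw": 0.085,"translation": [-0.0226,-0.0266,0],"spin": 0},
    {"jaw": 0.085,"translation": [0,0,0],"spin": 0},
    {"jaw": 0.085,"translation": [0,0,0.01],"spin": 0},
    {"jaw": 0.085,"translation": [0,0,0.015],"spin": 0},
    {"jaw": 0.085,"translation": [0,0,0.015],"spin": 0}
  ]
}}

```text
time: 11.07
tool_pos: [658.4, -226.4, 157.3]
tcp_rot: [180.0, 0.1, 171.9]
ft_force: [0.9, 0.4, 0.6]
finger_gap: 84.9
grip_force: 0.0
```

{"name": "carry_out", "arguments": {
  "commands": [
    {"jaw": 0.085,"translation": [0,0,0.012],"spin": 0},
    {"jaw": 0.085,"translation": [0,0,0.012],"spin": 0},
    {"jaw": 0.085,"translation": [0,0,0.012],"spin": 0},
    {"jaw": 0.085,"translation": [0,0,0.012],"spin": 0},
    {"jaw": 0.085,"translation": [0,0,0.012],"spin": 0},
    {"jaw": 0.085,"translation": [0,0,0.009],"spin": 0},
    {"jaw": 0.085,"translation": [0,0,0.008],"spin": 0},
    {"jaw": 0.085,"translation": [0,0,0],"spin": 0}
  ]
}}

```text
time: 11.73
tool_pos: [657.2, -226.7, 78.0]
tcp_rot: [180.0, -0.2, 172.1]
ft_force: [-0.7, 0.4, -0.3]
finger_gap: 84.7
grip_force: 0.0
```

{"name": "carry_out", "arguments": {
  "commands": [
    {"jaw": 0.05,"translation": [0,0,0],"spin": 0},
    {"jaw": 0.05,"translation": [0,0,0],"spin": 0},
    {"jaw": 0.05,"translation": [0,0,0],"spin": 0},
    {"jaw": 0.05,"translation": [0,0,0],"spin": 0},
    {"jaw": 0.05,"translation": [0,0,0],"spin": 0},
    {"jaw": 0.05,"translation": [0,0,0],"spin": 0},
    {"jaw": 0.05,"translation": [0,0,0],"spin": 0},
    {"jaw": 0.05,"translation": [0,0,0],"spin": 0}
  ],
  "squeeze": 40
}}

```text
time: 12.4
tool_pos: [659.1, -227.5, 81.7]
tcp_rot: [-180.0, 0.1, 172.1]
ft_force: [0.5, -0.0, 6.1]
finger_gap: 60.9
grip_force: 44.3
```

```bash
python3 g.py 172.1 640 -227 190 535 112 190
```

```text
t 12.4 pos [ 659.1 -227.5   81.7] rot [-1.7997e+02  1.0000e-01  1.7207e+02] gap 60.9 grip 44.3 j [ -23.   28.   76.   -0.   76. -105.]
spin -0.0005
[ 640. -227.  190.] shift mm [  19.    -2.2 -108.3]
[535. 112. 190.] shift mm [150.6 321.4   0. ]
```

{"name": "carry_out", "arguments": {
  "commands": [
    {"jaw": 0.05,"translation": [0,0,0],"spin": 0},
    {"jaw": 0.05,"translation": [0,0,-0.005],"spin": 0},
    {"jaw": 0.05,"translation": [0,0,-0.014],"spin": 0},
    {"jaw": 0.05,"translation": [0,0,-0.02],"spin": 0},
    {"jaw": 0.05,"translation": [0.004,0,-0.02],"spin": 0},
    {"jaw": 0.05,"translation": [0.005,0,-0.02],"spin": 0},
    {"jaw": 0.05,"translation": [0.005,0,-0.02],"spin": 0},
    {"jaw": 0.05,"translation": [0.005,0,-0.01],"spin": 0}
  ],
  "squeeze": 60
}}

```text
time: 13.07
tool_pos: [640.1, -224.9, 193.3]
tcp_rot: [-179.9, 0.2, 172.1]
ft_force: [0.4, -0.1, -1.4]
finger_gap: 60.5
grip_force: 65.4
```

{"name": "carry_out", "arguments": {
  "commands": [
    {"jaw": 0.05,"translation": [0.01,0.018,0],"spin": 0},
    {"jaw": 0.05,"translation": [0.0125,0.0265,0],"spin": 0},
    {"jaw": 0.05,"translation": [0.0125,0.0265,0],"spin": 0},
    {"jaw": 0.05,"translation": [0.0125,0.0265,0],"spin": 0},
    {"jaw": 0.05,"translation": [0.0125,0.0265,0],"spin": 0},
    {"jaw": 0.05,"translation": [0.0125,0.0265,0],"spin": 0},
    {"jaw": 0.05,"translation": [0.0125,0.0265,0],"spin": 0},
    {"jaw": 0.05,"translation": [0.0125,0.0265,0],"spin": 0}
  ]
}}

```text
time: 13.73
tool_pos: [569.9, -8.3, 189.4]
tcp_rot: [-180.0, -0.0, 172.1]
ft_force: [0.0, 0.7, -2.5]
finger_gap: 60.6
grip_force: 65.6
```

{"name": "carry_out", "arguments": {
  "commands": [
    {"jaw": 0.05,"translation": [0.0125,0.0265,0],"spin": 0},
    {"jaw": 0.05,"translation": [0.0125,0.0265,0],"spin": 0},
    {"jaw": 0.05,"translation": [0.0125,0.0265,0],"spin": 0},
    {"jaw": 0.05,"translation": [0.0125,0.0235,0],"spin": 0},
    {"jaw": 0.05,"translation": [0.003,0.0125,0],"spin": 0},
    {"jaw": 0.05,"translation": [0,0,0],"spin": 0},
    {"jaw": 0.05,"translation": [0,0,0],"spin": 0},
    {"jaw": 0.05,"translation": [0,0,0],"spin": 0}
  ]
}}

```text
time: 14.4
tool_pos: [534.7, 111.3, 189.5]
tcp_rot: [-180.0, -0.0, 172.1]
ft_force: [-0.6, -0.1, -1.8]
finger_gap: 60.5
grip_force: 65.7
```

```bash
python3 g.py 172.1 535.6 111.6 190 535.6 111.6 86
```

```text
t 14.4 pos [534.7 111.3 189.5] rot [-179.96   -0.    172.06] gap 60.5 grip 65.7 j [  6.   0.  97.  -0.  83. -76.]
spin -0.0008
[535.6 111.6 190. ] shift mm [-0.9  0.4 -0.5]
[535.6 111.6  86. ] shift mm [  0.   0. 104.]
```

{"name": "carry_out", "arguments": {
  "commands": [
    {"jaw": 0.05,"translation": [0,0,0.01],"spin": 0},
    {"jaw": 0.05,"translation": [0,0,0.014],"spin": 0},
    {"jaw": 0.05,"translation": [0,0,0.014],"spin": 0},
    {"jaw": 0.05,"translation": [0,0,0.014],"spin": 0},
    {"jaw": 0.05,"translation": [0,0,0.014],"spin": 0},
    {"jaw": 0.05,"translation": [0,0,0.014],"spin": 0},
    {"jaw": 0.05,"translation": [0,0,0.009],"spin": 0},
    {"jaw": 0.05,"translation": [0,0,0.005],"spin": 0}
  ]
}}

```text
time: 15.07
tool_pos: [533.5, 111.1, 93.3]
tcp_rot: [-179.9, -0.2, 172.0]
ft_force: [-0.7, -0.3, -2.2]
finger_gap: 60.6
grip_force: 65.7
```

{"name": "carry_out", "arguments": {
  "commands": [
    {"jaw": 0.05,"translation": [0,0,0.003],"spin": 0},
    {"jaw": 0.05,"translation": [0,0,0.002],"spin": 0},
    {"jaw": 0.05,"translation": [0,0,0.002],"spin": 0},
    {"jaw": 0.05,"translation": [0,0,0.0015],"spin": 0},
    {"jaw": 0.05,"translation": [0,0,0.001],"spin": 0},
    {"jaw": 0.05,"translation": [0,0,0],"spin": 0},
    {"jaw": 0.05,"translation": [0,0,0],"spin": 0},
    {"jaw": 0.05,"translation": [0,0,0],"spin": 0}
  ]
}}

```text
time: 15.73
tool_pos: [534.7, 112.2, 86.4]
tcp_rot: [180.0, 0.0, 172.1]
ft_force: [0.3, -0.2, -2.8]
finger_gap: 60.7
grip_force: 65.7
```

```bash
python3 g.py 172.1 535.6 111.6 86; python3 -c "
from bench import r;print(r.sense()['ft_force'])"
```

```text
t 15.73 pos [534.7 112.2  86.4] rot [1.7999e+02 3.0000e-02 1.7208e+02] gap 60.7 grip 65.7 j [  6.   6. 103.  -0.  71. -76.]
spin -0.0004
[535.6 111.6  86. ] shift mm [-1.  -0.5  0.4]
[ 0.34261103 -0.18767443 -2.84233657]
```

{"name": "carry_out", "arguments": {
  "commands": [
    {"jaw": 0.05,"translation": [0,0,0.0007],"spin": 0},
    {"jaw": 0.05,"translation": [0,0,0.0005],"spin": 0},
    {"jaw": 0.05,"translation": [0,0,0],"spin": 0},
    {"jaw": 0.065,"translation": [0,0,0],"spin": 0},
    {"jaw": 0.08,"translation": [0,0,0],"spin": 0},
    {"jaw": 0.08,"translation": [0,0,0],"spin": 0},
    {"jaw": 0.08,"translation": [0,0,0],"spin": 0},
    {"jaw": 0.08,"translation": [0,0,0],"spin": 0}
  ]
}}

```text
time: 16.4
tool_pos: [534.5, 112.1, 84.8]
tcp_rot: [-180.0, -0.0, 172.1]
ft_force: [0.4, -0.4, -0.8]
finger_gap: 80.0
grip_force: 0.0
```

{"name": "carry_out", "arguments": {
  "commands": [
    {"jaw": 0.08,"translation": [0,0,-0.01],"spin": 0},
    {"jaw": 0.08,"translation": [0,0,-0.015],"spin": 0},
    {"jaw": 0.08,"translation": [0,0,-0.025],"spin": 0},
    {"jaw": 0.08,"translation": [0,0,-0.035],"spin": 0},
    {"jaw": 0.08,"translation": [0,0,-0.04],"spin": 0},
    {"jaw": 0.08,"translation": [0,0,-0.01],"spin": 0.0536},
    {"jaw": 0.08,"translation": [0,0,0],"spin": 0.0536},
    {"jaw": 0.03,"translation": [0,0,0],"spin": 0.0536}
  ]
}}

```text
time: 17.07
tool_pos: [535.6, 112.3, 222.9]
tcp_rot: [179.9, 0.2, 162.7]
ft_force: [-0.4, 0.6, -0.4]
finger_gap: 69.7
grip_force: 0.0
```

```bash
python3 g.py 162.8 479 -360.5 80 479 -360.5 1.5
```

```text
t 17.07 pos [535.6 112.3 222.9] rot [179.9    0.23 162.71] gap 69.7 grip 0.0 j [  6.  -1.  95.  -0.  86. -66.]
spin -0.0016
[ 479.  -360.5   80. ] shift mm [ -85.7 -468.4  142.9]
[ 479.  -360.5    1.5] shift mm [ 0.   0.  78.5]
```

{"name": "carry_out", "arguments": {
  "commands": [
    {"jaw": 0.035,"translation": [-0.0054,-0.0293,0.005],"spin": 0},
    {"jaw": 0.035,"translation": [-0.0054,-0.0293,0.005],"spin": 0},
    {"jaw": 0.035,"translation": [-0.0054,-0.0293,0.005],"spin": 0},
    {"jaw": 0.035,"translation": [-0.0054,-0.0293,0.005],"spin": 0},
    {"jaw": 0.035,"translation": [-0.0054,-0.0293,0.008],"spin": 0},
    {"jaw": 0.035,"translation": [-0.0054,-0.0293,0.01],"spin": 0},
    {"jaw": 0.035,"translation": [-0.0054,-0.0293,0.01],"spin": 0},
    {"jaw": 0.035,"translation": [-0.0054,-0.0293,0.01],"spin": 0}
  ]
}}

```text
time: 17.73
tool_pos: [506.5, -126.1, 162.5]
tcp_rot: [-180.0, 0.1, 162.9]
ft_force: [0.0, -0.2, 0.5]
finger_gap: 34.9
grip_force: 0.0
```

{"name": "carry_out", "arguments": {
  "commands": [
    {"jaw": 0.035,"translation": [-0.0054,-0.0293,0.01],"spin": 0},
    {"jaw": 0.035,"translation": [-0.0054,-0.0293,0.01],"spin": 0},
    {"jaw": 0.035,"translation": [-0.0054,-0.0293,0.01],"spin": 0},
    {"jaw": 0.035,"translation": [-0.0054,-0.0293,0.01],"spin": 0},
    {"jaw": 0.035,"translation": [-0.0054,-0.0293,0.01],"spin": 0},
    {"jaw": 0.035,"translation": [-0.0054,-0.0293,0.01],"spin": 0},
    {"jaw": 0.035,"translation": [-0.0054,-0.0293,0.01],"spin": 0},
    {"jaw": 0.035,"translation": [-0.0053,-0.0289,0.01],"spin": 0}
  ]
}}

```text
time: 18.4
tool_pos: [478.7, -362.6, 82.3]
tcp_rot: [-180.0, 0.0, 162.9]
ft_force: [1.0, 0.5, 0.5]
finger_gap: 34.9
grip_force: 0.0
```

{"name": "carry_out", "arguments": {
  "commands": [
    {"jaw": 0.035,"translation": [0,0,0.01],"spin": 0},
    {"jaw": 0.035,"translation": [0,0,0.01],"spin": 0},
    {"jaw": 0.035,"translation": [0,0,0.005],"spin": 0},
    {"jaw": 0.035,"translation": [0,0,0],"spin": 0},
    {"jaw": 0.035,"translation": [0,0,0],"spin": 0},
    {"jaw": 0.035,"translation": [0,0,0],"spin": 0},
    {"jaw": 0.035,"translation": [0,0,0],"spin": 0},
    {"jaw": 0.035,"translation": [0,0,0],"spin": 0}
  ]
}}

```text
time: 19.07
tool_pos: [479.5, -360.8, 57.8]
tcp_rot: [-180.0, 0.1, 162.9]
ft_force: [-0.9, 0.2, -0.3]
finger_gap: 35.0
grip_force: 0.0
```

```bash
python3 g.py 162.8 479 -360.5 1.5
python3 - <<'E'
from fit import *
T=r.snapshot("top");S=r.snapshot("scene")
def c(p,X,q,dz=0):
    o=cv2.resize(p["pixels"],None,fx=4,fy=4,interpolation=cv2.INTER_CUBIC)
    if q:
        k,_=cv2.findContours(render(p,M["forceps"],q,4),0,1);cv2.drawContours(o,k,-1,(0,0,255),1)
    u=(px(p,X)*4).astype(int);return o[max(u[1]-140,0):u[1]+140,max(u[0]-195,0):u[0]+195]
q=(488.5,-363.5,-1.871)
rows=[np.hstack([cv2.resize(c(p,X,k),(390,280)) for p in(S,T)]) for X,k in(((485,-362,10),q),((500,118,60),None))]
cv2.imwrite("pics/f1.png",np.vstack(rows))
E
```

```text
t 19.07 pos [ 479.5 -360.8   57.8] rot [-1.7997e+02  7.0000e-02  1.6290e+02] gap 35.0 grip 0.0 j [ -42.   16.   95.   -0.   70. -115.]
spin 0.0018
[ 479.  -360.5    1.5] shift mm [ 0.6  0.1 56.3]
```

View pics/f1.png

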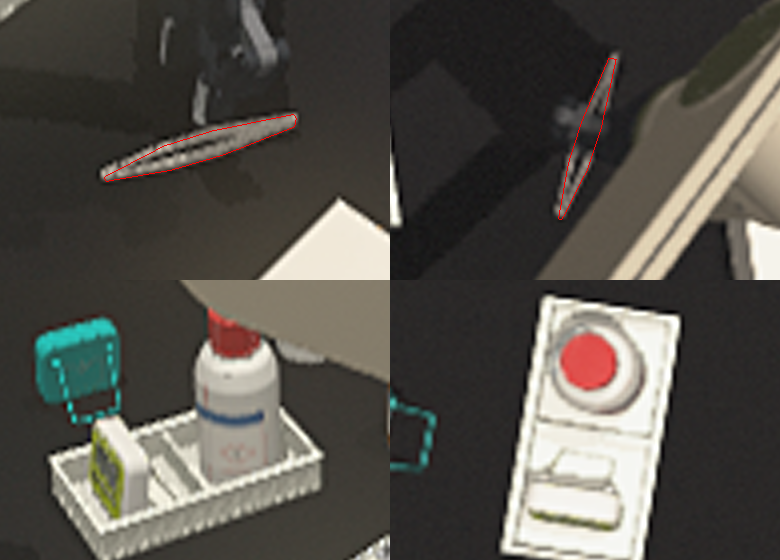

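The narrow tray is done: bottle and timer both upright. The forceps outline matches and the fingers straddle it at top (371,220). Descend and grip.

{"name": "carry_out", "arguments": {
  "commands": [
    {"jaw": 0.035,"translation": [0.0005,0,0.01],"spin": 0},
    {"jaw": 0.035,"translation": [0,0,0.012],"spin": 0},
    {"jaw": 0.035,"translation": [0,0,0.012],"spin": 0},
    {"jaw": 0.035,"translation": [0,0,0.009],"spin": 0},
    {"jaw": 0.035,"translation": [0,0,0.006],"spin": 0},
    {"jaw": 0.035,"translation": [0,0,0.004],"spin": 0},
    {"jaw": 0.035,"translation": [0,0,0.0025],"spin": 0},
    {"jaw": 0.035,"translation": [0,0,0],"spin": 0}
  ]
}}

```text
time: 19.83
tool_pos: [478.2, -360.5, 0.7]
tcp_rot: [180.0, -0.0, 162.9]
ft_force: [-0.1, 0.2, 0.3]
finger_gap: 34.9
grip_force: 0.0
```

{"name": "carry_out", "arguments": {
  "commands": [
    {"jaw": 0.0,"translation": [0,0,0],"spin": 0},
    {"jaw": 0.0,"translation": [0,0,0],"spin": 0},
    {"jaw": 0.0,"translation": [0,0,0],"spin": 0},
    {"jaw": 0.0,"translation": [0,0,0],"spin": 0},
    {"jaw": 0.0,"translation": [0,0,0],"spin": 0},
    {"jaw": 0.0,"translation": [0,0,0],"spin": 0},
    {"jaw": 0.0,"translation": [0,0,0],"spin": 0},
    {"jaw": 0.0,"translation": [0,0,0],"spin": 0}
  ],
  "squeeze": 30
}}

```text
time: 20.5
tool_pos: [478.9, -361.1, 2.1]
tcp_rot: [-180.0, 0.1, 162.9]
ft_force: [0.1, -0.4, 5.6]
finger_gap: 11.4
grip_force: 32.1
```

```bash
python3 g.py 189.6
```

```text
t 20.5 pos [ 478.9 -361.1    2.1] rot [-1.7997e+02  6.0000e-02  1.6286e+02] gap 11.4 grip 32.1 j [ -42.   20.   96.    0.   64. -115.]
spin -0.4667
```

{"name": "carry_out", "arguments": {
  "commands": [
    {"jaw": 0.0,"translation": [0,0,-0.005],"spin": 0},
    {"jaw": 0.0,"translation": [0,0,-0.015],"spin": 0},
    {"jaw": 0.0,"translation": [0,0,-0.02],"spin": 0},
    {"jaw": 0.0,"translation": [0,0,-0.025],"spin": 0},
    {"jaw": 0.0,"translation": [0,0,-0.025],"spin": 0},
    {"jaw": 0.0,"translation": [0,0,0],"spin": 0},
    {"jaw": 0.0,"translation": [0,0,0],"spin": 0},
    {"jaw": 0.0,"translation": [0,0,0],"spin": 0}
  ],
  "squeeze": 40
}}

```text
time: 21.17
tool_pos: [478.0, -360.4, 90.8]
tcp_rot: [180.0, -0.0, 162.9]
ft_force: [-0.6, 0.3, -0.4]
finger_gap: 10.7
grip_force: 40.1
```

```bash
python3 g.py 162.86 419.9 -92.4 75
python3 - <<'E'
from fit import *
T=r.snapshot("top");S=r.snapshot("scene")
for n,p in(("S",S),("T",T)):
    print(n,[(round(l["score"],2),np.round(l["xy"],1).tolist(),np.round(at(p,l["xy"],12)[:2]).tolist()) for l in r.landmark_of(p,"under_roller")[:2]])
    for t in("tissue_tray","under_roller"):
        for l in r.regions_of(p,t)[:3]:print(t,n,round(l["score"],2),np.round(l["xy"]),int(l["pixels"].sum()))
    m=mask(p,"tissue_tray",(497,-126,10))
    if m is not None:print(n,fit([(p,m)],"tissue_tray",(497,-126,.167)))
E
```

```text
t 21.17 pos [ 478.  -360.4   90.8] rot [ 1.7998e+02 -5.0000e-02  1.6286e+02] gap 10.7 grip 40.1 j [ -42.   13.   94.   -0.   73. -115.]
spin -0.0001
[419.9 -92.4  75. ] shift mm [134.5 239.   15.8]
S [(0.74, [240.7, 164.5], [658.0, 222.0]), (0.55, [259.2, 229.8], [517.0, -68.0])]
tissue_tray S 0.97 [264. 247.] 3392
under_roller S 0.78 [266. 247.] 3403
S (array([ 4.95538240e+02, -1.22623249e+02,  1.58663972e-01]), np.float64(0.030677944703951576))
T [(0.91, [273.9, 204.9], [525.0, -70.0])]
tissue_tray T 0.68 [202. 230.] 239
tissue_tray T 0.6 [296. 212.] 3820
under_roller T 0.89 [293. 211.] 3693
T (array([ 4.99562123e+02, -1.26844967e+02,  1.66080441e-01]), np.float64(0.018016115407109012))
```

{"name": "carry_out", "arguments": {
  "commands": [
    {"jaw": 0.0,"translation": [0.017,0.03,0.002],"spin": 0},
    {"jaw": 0.0,"translation": [0.017,0.03,0.002],"spin": 0},
    {"jaw": 0.0,"translation": [0.017,0.03,0.002],"spin": 0},
    {"jaw": 0.0,"translation": [0.017,0.03,0.002],"spin": 0},
    {"jaw": 0.0,"translation": [0.017,0.03,0.002],"spin": 0},
    {"jaw": 0.0,"translation": [0.017,0.03,0.002],"spin": 0},
    {"jaw": 0.0,"translation": [0.017,0.03,0.002],"spin": 0},
    {"jaw": 0.0,"translation": [0.017,0.03,0.002],"spin": 0}
  ]
}}

```text
time: 22.33
tool_pos: [418.7, -90.0, 75.4]
tcp_rot: [180.0, 0.0, 162.8]
ft_force: [0.0, 0.3, 0.7]
finger_gap: 11.1
grip_force: 40.1
```

{"name": "carry_out", "arguments": {
  "commands": [
    {"jaw": 0.0,"translation": [0,0,0],"spin": -0.115},
    {"jaw": 0.0,"translation": [0,0,0],"spin": -0.115},
    {"jaw": 0.0,"translation": [0,0,0],"spin": -0.115},
    {"jaw": 0.0,"translation": [0,0,0],"spin": -0.1165},
    {"jaw": 0.0,"translation": [0,0,0],"spin": 0},
    {"jaw": 0.0,"translation": [0,0,0],"spin": 0},
    {"jaw": 0.0,"translation": [0,0,0],"spin": 0},
    {"jaw": 0.0,"translation": [0,0,0],"spin": 0}
  ]
}}

```text
time: 23.0
tool_pos: [419.2, -91.4, 75.4]
tcp_rot: [-180.0, 0.0, -170.9]
ft_force: [-0.1, -0.0, -1.1]
finger_gap: 11.0
grip_force: 40.2
```

```bash
python3 g.py 189.3 419.8 -90 20
```

```text
t 23.0 pos [419.2 -91.4  75.4] rot [-180.      0.   -170.87] gap 11.0 grip 40.2 j [ -19.  -12.  121.   -0.   71. -118.]
spin -0.003
[419.8 -90.   20. ] shift mm [-0.8  1.3 55.4]
```

{"name": "carry_out", "arguments": {
  "commands": [
    {"jaw": 0.0,"translation": [-0.001,0.0013,0.01],"spin": 0},
    {"jaw": 0.0,"translation": [0,0,0.012],"spin": 0},
    {"jaw": 0.0,"translation": [0,0,0.012],"spin": 0},
    {"jaw": 0.0,"translation": [0,0,0.01],"spin": 0},
    {"jaw": 0.0,"translation": [0,0,0.008],"spin": 0},
    {"jaw": 0.0,"translation": [0,0,0.004],"spin": 0},
    {"jaw": 0.0,"translation": [0,0,0],"spin": 0},
    {"jaw": 0.0,"translation": [0,0,0],"spin": 0}
  ]
}}

```text
time: 23.67
tool_pos: [420.0, -89.9, 19.3]
tcp_rot: [180.0, -0.0, -170.7]
ft_force: [0.1, -1.1, -0.3]
finger_gap: 10.8
grip_force: 40.1
```

```bash
python3 g.py 189.3 419.8 -90 15
python3 - <<'E'
from fit import *
T=r.snapshot("top");S=r.snapshot("scene")
def c(p,X):
    u=px(p,X);w=48 if p is S else 35;h=int(w*.75);u=u.astype(int)
    return cv2.resize(p["pixels"][u[1]-h:u[1]+h,u[0]-w:u[0]+w],(400,300),interpolation=cv2.INTER_CUBIC)
cv2.imwrite("pics/f2.png",np.hstack([c(S,(470,-90,20)),c(T,(480,-90,20))]))
E
```

```text
t 23.67 pos [420.  -89.9  19.3] rot [ 1.7999e+02 -1.0000e-02 -1.7071e+02] gap 10.8 grip 40.1 j [ -19.   -7.  123.   -0.   64. -118.]
spin -0.0002
[419.8 -90.   15. ] shift mm [ 0.2 -0.1  4.3]
```

View pics/f2.png

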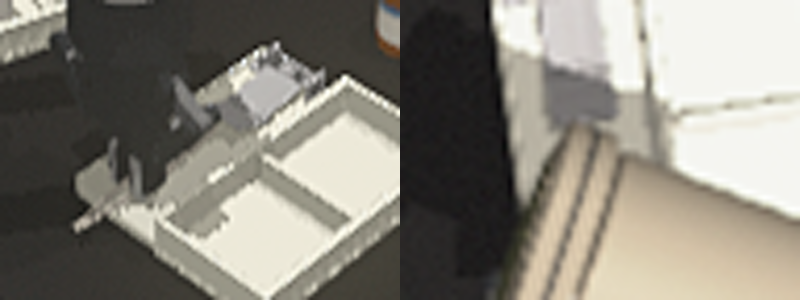

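The tips stick out at the middle of the ledge's open end, at left crop (100,212), so the forceps are on the centre line. Lower to the ledge.

{"name": "carry_out", "arguments": {
  "commands": [
    {"jaw": 0.0,"translation": [0,0,0.002],"spin": 0},
    {"jaw": 0.0,"translation": [0,0,0.0015],"spin": 0},
    {"jaw": 0.0,"translation": [0,0,0.001],"spin": 0},
    {"jaw": 0.0,"translation": [0,0,0],"spin": 0},
    {"jaw": 0.0,"translation": [0,0,0],"spin": 0},
    {"jaw": 0.0,"translation": [-0.002,0,0],"spin": 0},
    {"jaw": 0.0,"translation": [-0.003,0,0],"spin": 0},
    {"jaw": 0.0,"translation": [-0.003,0,0],"spin": 0}
  ]
}}

```text
time: 24.43
tool_pos: [428.3, -88.6, 15.0]
tcp_rot: [-180.0, 0.0, -170.7]
ft_force: [0.3, -0.2, 0.8]
finger_gap: 10.9
grip_force: 40.1
```

{"name": "carry_out", "arguments": {
  "commands": [
    {"jaw": 0.0,"translation": [-0.003,0,0],"spin": 0},
    {"jaw": 0.0,"translation": [-0.003,0,0],"spin": 0},
    {"jaw": 0.0,"translation": [-0.003,0,0],"spin": 0},
    {"jaw": 0.0,"translation": [-0.003,0,0],"spin": 0},
    {"jaw": 0.0,"translation": [-0.003,0,0],"spin": 0},
    {"jaw": 0.0,"translation": [-0.003,0,0],"spin": 0},
    {"jaw": 0.0,"translation": [-0.003,0,0],"spin": 0},
    {"jaw": 0.0,"translation": [-0.003,0,0],"spin": 0}
  ]
}}

```text
time: 25.1
tool_pos: [451.3, -84.6, 14.6]
tcp_rot: [180.0, -0.1, -170.7]
ft_force: [-2.9, -0.9, -0.8]
finger_gap: 11.0
grip_force: 40.1
```

```bash
python3 g.py 189.3 479.2 -80.4 15
```

```text
t 25.1 pos [451.3 -84.6  14.6] rot [ 1.7998e+02 -6.0000e-02 -1.7070e+02] gap 11.0 grip 40.1 j [ -17.   -1.  118.   -0.   63. -116.]
spin 0.0001
[479.2 -80.4  15. ] shift mm [-28.2  -0.4  -0.4]
```

{"name": "carry_out", "arguments": {
  "commands": [
    {"jaw": 0.0,"translation": [-0.004,0,0],"spin": 0},
    {"jaw": 0.0,"translation": [-0.004,0,0],"spin": 0},
    {"jaw": 0.0,"translation": [-0.004,0,0],"spin": 0},
    {"jaw": 0.0,"translation": [-0.004,0,0],"spin": 0},
    {"jaw": 0.0,"translation": [-0.004,0,0],"spin": 0},
    {"jaw": 0.0,"translation": [-0.004,0,0],"spin": 0},
    {"jaw": 0.0,"translation": [-0.004,0,0],"spin": 0},
    {"jaw": 0.0,"translation": [0,0,0.0005],"spin": 0}
  ]
}}

```text
time: 25.77
tool_pos: [480.4, -80.1, 14.7]
tcp_rot: [-180.0, 0.1, -170.7]
ft_force: [1.1, 0.2, -1.4]
finger_gap: 10.7
grip_force: 40.0
```

{"name": "carry_out", "arguments": {
  "commands": [
    {"jaw": 0.0,"translation": [0,0,0],"spin": 0},
    {"jaw": 0.015,"translation": [0,0,0],"spin": 0},
    {"jaw": 0.02,"translation": [0,0,0],"spin": 0},
    {"jaw": 0.026,"translation": [0,0,0],"spin": 0},
    {"jaw": 0.026,"translation": [0,0,0],"spin": 0},
    {"jaw": 0.026,"translation": [0,0,0],"spin": 0},
    {"jaw": 0.026,"translation": [0,0,-0.01],"spin": 0},
    {"jaw": 0.026,"translation": [0,0,-0.02],"spin": 0}
  ]
}}

```text
time: 26.43
tool_pos: [476.9, -79.6, 42.8]
tcp_rot: [179.9, -0.3, -170.7]
ft_force: [0.4, -0.2, 0.3]
finger_gap: 26.3
grip_force: 0.0
```

{"name": "carry_out", "arguments": {
  "commands": [
    {"jaw": 0.026,"translation": [0,0,-0.035],"spin": 0},
    {"jaw": 0.026,"translation": [0,0,-0.035],"spin": 0},
    {"jaw": 0.06,"translation": [0,0,-0.035],"spin": 0},
    {"jaw": 0.08,"translation": [0,0,-0.03],"spin": 0},
    {"jaw": 0.08,"translation": [0,0,-0.03],"spin": 0},
    {"jaw": 0.08,"translation": [-0.02,0.03,0],"spin": 0},
    {"jaw": 0.08,"translation": [-0.02,0.03,0],"spin": 0},
    {"jaw": 0.08,"translation": [-0.02,0.03,0],"spin": 0}
  ]
}}

```text
time: 27.1
tool_pos: [524.8, 19.0, 211.7]
tcp_rot: [-180.0, 0.2, -170.8]
ft_force: [0.1, -0.8, -0.4]
finger_gap: 79.8
grip_force: 0.0
```

```bash
python3 g.py 189.3 674.5 218 200 674.5 218 61
```

```text
t 27.1 pos [524.8  19.  211.7] rot [-179.96    0.18 -170.82] gap 79.8 grip 0.0 j [  -4.   -4.   99.   -0.   85. -103.]
spin -0.0021
[674.5 218.  200. ] shift mm [-179.8  172.2   11.7]
[674.5 218.   61. ] shift mm [  0.   0. 139.]
```

{"name": "carry_out", "arguments": {
  "commands": [
    {"jaw": 0.085,"translation": [-0.0225,0.0215,0.001],"spin": 0},
    {"jaw": 0.085,"translation": [-0.0225,0.0215,0.001],"spin": 0},
    {"jaw": 0.085,"translation": [-0.0225,0.0215,0.001],"spin": 0},
    {"jaw": 0.085,"translation": [-0.0225,0.0215,0.001],"spin": 0},
    {"jaw": 0.085,"translation": [-0.0225,0.0215,0.001],"spin": 0},
    {"jaw": 0.085,"translation": [-0.0225,0.0215,0.001],"spin": 0},
    {"jaw": 0.085,"translation": [-0.0225,0.0215,0.001],"spin": 0},
    {"jaw": 0.085,"translation": [-0.0225,0.0215,0.001],"spin": 0}
  ]
}}

```text
time: 27.77
tool_pos: [674.3, 218.5, 202.2]
tcp_rot: [-180.0, 0.0, -170.7]
ft_force: [-0.3, -0.0, 0.7]
finger_gap: 85.1
grip_force: 0.0
```

{"name": "carry_out", "arguments": {
  "commands": [
    {"jaw": 0.085,"translation": [0,0,0.01],"spin": 0},
    {"jaw": 0.085,"translation": [0,0,0.015],"spin": 0},
    {"jaw": 0.085,"translation": [0,0,0.015],"spin": 0},
    {"jaw": 0.085,"translation": [0,0,0.01],"spin": 0},
    {"jaw": 0.085,"translation": [0,0,0.005],"spin": 0},
    {"jaw": 0.085,"translation": [0,0,0],"spin": 0},
    {"jaw": 0.085,"translation": [0,0,0],"spin": 0},
    {"jaw": 0.085,"translation": [0,0,0],"spin": 0}
  ]
}}

```text
time: 28.43
tool_pos: [674.3, 217.0, 147.8]
tcp_rot: [180.0, 0.1, -170.7]
ft_force: [-0.7, -0.3, 0.6]
finger_gap: 85.2
grip_force: 0.0
```

```bash
python3 g.py 189.3 674.5 218 65
python3 - <<'E'
from fit import *
T=r.snapshot("top");S=r.snapshot("scene")
def c(p,X,w):
    u=px(p,X);h=int(w*.75);u=u.astype(int)
    return cv2.resize(p["pixels"][u[1]-h:u[1]+h,u[0]-w:u[0]+w],(390,290),interpolation=cv2.INTER_CUBIC)
cv2.imwrite("pics/m1.png",np.vstack([np.hstack([c(S,(490,-90,20),40),c(T,(490,-90,20),40)]),np.hstack([c(S,(670,218,70),40),c(T,(670,218,70),40)])]))
E
```

```text
t 28.43 pos [674.3 217.  147.8] rot [ 1.7999e+02  1.0000e-01 -1.7072e+02] gap 85.2 grip 0.0 j [ 14.  27.  71.   0.  82. -86.]
spin -0.0004
[674.5 218.   65. ] shift mm [-0.4  0.9 82.8]
```

View pics/m1.png

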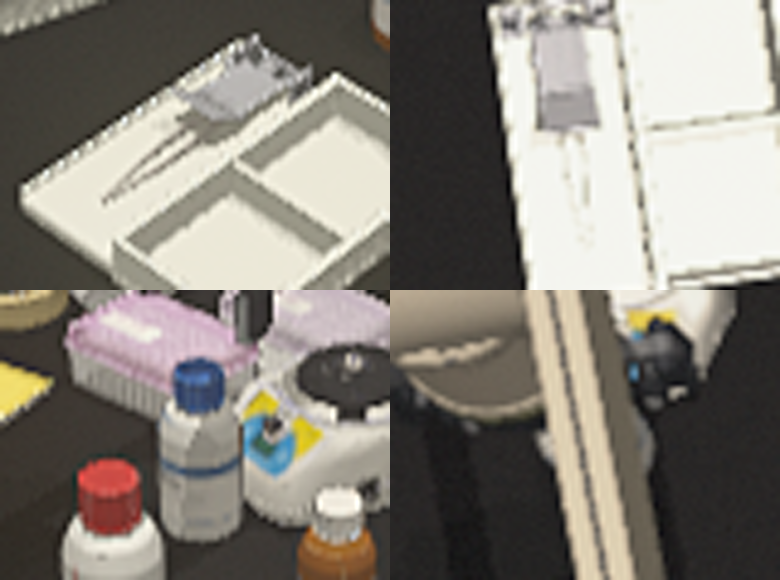

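The forceps lie along the ledge with the joined end under the lifted arm: tips at top crop (590,245), lip edge at (565,130), about 68 mm apart as planned. The blue-capped bottle stands below the fingers, clear of the white device. Grip it.

{"name": "carry_out", "arguments": {
  "commands": [
    {"jaw": 0.08,"translation": [0,0.001,0.01],"spin": 0},
    {"jaw": 0.08,"translation": [0,0,0.012],"spin": 0},
    {"jaw": 0.08,"translation": [0,0,0.013],"spin": 0},
    {"jaw": 0.08,"translation": [0,0,0.013],"spin": 0},
    {"jaw": 0.08,"translation": [0,0,0.013],"spin": 0},
    {"jaw": 0.08,"translation": [0,0,0.012],"spin": 0},
    {"jaw": 0.08,"translation": [0,0,0.007],"spin": 0},
    {"jaw": 0.08,"translation": [0,0,0.002],"spin": 0}
  ]
}}

```text
time: 29.2
tool_pos: [672.1, 217.8, 61.4]
tcp_rot: [-180.0, -0.2, -170.7]
ft_force: [-0.2, -0.8, -0.3]
finger_gap: 80.2
grip_force: 0.0
```

{"name": "carry_out", "arguments": {
  "commands": [
    {"jaw": 0.045,"translation": [0,0,0],"spin": 0},
    {"jaw": 0.045,"translation": [0,0,0],"spin": 0},
    {"jaw": 0.045,"translation": [0,0,0],"spin": 0},
    {"jaw": 0.045,"translation": [0,0,0],"spin": 0},
    {"jaw": 0.045,"translation": [0,0,0],"spin": 0},
    {"jaw": 0.045,"translation": [0,0,0],"spin": 0},
    {"jaw": 0.045,"translation": [0,0,0],"spin": 0},
    {"jaw": 0.045,"translation": [0,0,0],"spin": 0}
  ],
  "squeeze": 60
}}

```text
time: 29.87
tool_pos: [674.2, 218.3, 65.4]
tcp_rot: [180.0, 0.1, -170.7]
ft_force: [-0.1, 0.8, 6.0]
finger_gap: 54.6
grip_force: 63.6
```

```bash
python3 g.py 189.3 674.5 218 200 546.7 -153.4 200
```

```text
t 29.87 pos [674.2 218.3  65.4] rot [ 1.7999e+02  1.0000e-01 -1.7070e+02] gap 54.6 grip 63.6 j [ 14.  31.  75.  -0.  75. -85.]
spin 0.0
[674.5 218.  200. ] shift mm [  -0.2   -0.4 -134.6]
[ 546.7 -153.4  200. ] shift mm [ 186.1 -345.9    0. ]
```

{"name": "carry_out", "arguments": {
  "commands": [
    {"jaw": 0.045,"translation": [0,0,-0.005],"spin": 0},
    {"jaw": 0.045,"translation": [0,0,-0.015],"spin": 0},
    {"jaw": 0.045,"translation": [0,0,-0.02],"spin": 0},
    {"jaw": 0.045,"translation": [0,0,-0.023],"spin": 0},
    {"jaw": 0.045,"translation": [0,0,-0.023],"spin": 0},
    {"jaw": 0.045,"translation": [0,0,-0.023],"spin": 0},
    {"jaw": 0.045,"translation": [0,0,-0.02],"spin": 0},
    {"jaw": 0.045,"translation": [0,0,-0.005],"spin": 0}
  ]
}}

```text
time: 30.53
tool_pos: [675.3, 218.5, 204.3]
tcp_rot: [180.0, 0.4, -170.7]
ft_force: [1.1, 1.3, 0.5]
finger_gap: 55.1
grip_force: 63.4
```

{"name": "carry_out", "arguments": {
  "commands": [
    {"jaw": 0.045,"translation": [0.01,-0.0186,0],"spin": 0},
    {"jaw": 0.045,"translation": [0.0155,-0.0288,0],"spin": 0},
    {"jaw": 0.045,"translation": [0.0155,-0.0288,0],"spin": 0},
    {"jaw": 0.045,"translation": [0.0155,-0.0288,0],"spin": 0},
    {"jaw": 0.045,"translation": [0.0155,-0.0288,0],"spin": 0},
    {"jaw": 0.045,"translation": [0.0155,-0.0288,0],"spin": 0},
    {"jaw": 0.045,"translation": [0.0155,-0.0288,0],"spin": 0},
    {"jaw": 0.045,"translation": [0.0155,-0.0288,0],"spin": 0}
  ]
}}

```text
time: 31.2
tool_pos: [590.8, -19.6, 197.7]
tcp_rot: [180.0, -0.1, -170.7]
ft_force: [0.1, -0.0, -0.9]
finger_gap: 54.5
grip_force: 63.5
```

{"name": "carry_out", "arguments": {
  "commands": [
    {"jaw": 0.045,"translation": [0.0155,-0.0288,0],"spin": 0},
    {"jaw": 0.045,"translation": [0.0155,-0.0288,0],"spin": 0},
    {"jaw": 0.045,"translation": [0.0155,-0.0288,0],"spin": 0},
    {"jaw": 0.045,"translation": [0.014,-0.026,0],"spin": 0},
    {"jaw": 0.045,"translation": [0.007,-0.0133,0],"spin": 0},
    {"jaw": 0.045,"translation": [0,0,0],"spin": 0},
    {"jaw": 0.045,"translation": [0,0,0],"spin": 0},
    {"jaw": 0.045,"translation": [0,0,0],"spin": 0}
  ]
}}

```text
time: 31.87
tool_pos: [545.7, -152.7, 198.0]
tcp_rot: [180.0, -0.0, -170.7]
ft_force: [-0.5, 0.5, -1.4]
finger_gap: 54.7
grip_force: 63.6
```

```bash
python3 g.py 189.3 546.7 -153.4 69.5
```

```text
t 31.87 pos [ 545.7 -152.7  198. ] rot [ 1.7995e+02 -3.0000e-02 -1.7071e+02] gap 54.7 grip 63.6 j [ -21.    3.   93.    0.   84. -120.]
spin -0.0001
[ 546.7 -153.4   69.5] shift mm [ -0.9  -0.9 128.5]
```

{"name": "carry_out", "arguments": {
  "commands": [
    {"jaw": 0.045,"translation": [-0.0009,-0.0009,0.01],"spin": 0},
    {"jaw": 0.045,"translation": [0,0,0.016],"spin": 0},
    {"jaw": 0.045,"translation": [0,0,0.018],"spin": 0},
    {"jaw": 0.045,"translation": [0,0,0.018],"spin": 0},
    {"jaw": 0.045,"translation": [0,0,0.018],"spin": 0},
    {"jaw": 0.045,"translation": [0,0,0.016],"spin": 0},
    {"jaw": 0.045,"translation": [0,0,0.012],"spin": 0},
    {"jaw": 0.045,"translation": [0,0,0.009],"spin": 0}
  ]
}}

```text
time: 32.53
tool_pos: [546.2, -152.7, 79.1]
tcp_rot: [179.9, -0.1, -170.6]
ft_force: [0.4, 0.2, -1.7]
finger_gap: 54.8
grip_force: 63.6
```

{"name": "carry_out", "arguments": {
  "commands": [
    {"jaw": 0.045,"translation": [0,0,0.004],"spin": 0},
    {"jaw": 0.045,"translation": [0,0,0.003],"spin": 0},
    {"jaw": 0.045,"translation": [0,0,0.002],"spin": 0},
    {"jaw": 0.045,"translation": [0,0,0.001],"spin": 0},
    {"jaw": 0.045,"translation": [0,0,0],"spin": 0},
    {"jaw": 0.045,"translation": [0,0,0],"spin": 0},
    {"jaw": 0.045,"translation": [0,0,0],"spin": 0},
    {"jaw": 0.045,"translation": [0,0,0],"spin": 0}
  ]
}}

```text
time: 33.2
tool_pos: [547.2, -154.2, 71.9]
tcp_rot: [-180.0, 0.0, -170.7]
ft_force: [-0.4, -0.1, -1.6]
finger_gap: 54.7
grip_force: 63.6
```

{"name": "carry_out", "arguments": {
  "commands": [
    {"jaw": 0.045,"translation": [0,0,0.001],"spin": 0},
    {"jaw": 0.045,"translation": [0,0,0.001],"spin": 0},
    {"jaw": 0.045,"translation": [0,0,0.0007],"spin": 0},
    {"jaw": 0.045,"translation": [0,0,0],"spin": 0},
    {"jaw": 0.06,"translation": [0,0,0],"spin": 0},
    {"jaw": 0.075,"translation": [0,0,0],"spin": 0},
    {"jaw": 0.075,"translation": [0,0,0],"spin": 0},
    {"jaw": 0.075,"translation": [0,0,0],"spin": 0}
  ]
}}

```text
time: 33.87
tool_pos: [546.8, -154.0, 68.5]
tcp_rot: [180.0, -0.0, -170.7]
ft_force: [0.3, -0.1, -0.6]
finger_gap: 75.1
grip_force: 0.0
```

{"name": "carry_out", "arguments": {
  "commands": [
    {"jaw": 0.075,"translation": [0,0,-0.01],"spin": 0},
    {"jaw": 0.075,"translation": [0,0,-0.015],"spin": 0},
    {"jaw": 0.075,"translation": [0,0,-0.02],"spin": 0},
    {"jaw": 0.075,"translation": [0,0,-0.025],"spin": 0},
    {"jaw": 0.075,"translation": [0,0,-0.025],"spin": 0},
    {"jaw": 0.075,"translation": [0,0,-0.025],"spin": 0},
    {"jaw": 0.075,"translation": [0,0,0],"spin": 0},
    {"jaw": 0.075,"translation": [0,0,0],"spin": 0}
  ]
}}

```text
time: 34.53
tool_pos: [548.4, -154.6, 191.8]
tcp_rot: [-179.9, 0.2, -170.7]
ft_force: [0.6, -0.2, -0.9]
finger_gap: 75.4
grip_force: 0.0
```

```bash
python3 g.py 189.3 664.5 -69 150 664.5 -69 39
```

```text
t 34.53 pos [ 548.4 -154.6  191.8] rot [-179.85    0.25 -170.7 ] gap 75.4 grip 0.0 j [ -21.    4.   93.   -0.   83. -120.]
spin 0.0
[664.5 -69.  150. ] shift mm [-128.4   65.7   41.8]
[664.5 -69.   39. ] shift mm [  0.   0. 111.]
```

{"name": "carry_out", "arguments": {
  "commands": [
    {"jaw": 0.08,"translation": [-0.0185,0.0094,0],"spin": 0},
    {"jaw": 0.08,"translation": [-0.0185,0.0094,0],"spin": 0},
    {"jaw": 0.08,"translation": [-0.0185,0.0094,0],"spin": 0},
    {"jaw": 0.08,"translation": [-0.0185,0.0094,0.005],"spin": 0},
    {"jaw": 0.08,"translation": [-0.0185,0.0094,0.012],"spin": 0},
    {"jaw": 0.08,"translation": [-0.0185,0.0094,0.012],"spin": 0},
    {"jaw": 0.08,"translation": [-0.0185,0.0094,0.013],"spin": 0},
    {"jaw": 0.08,"translation": [0,0,0.008],"spin": 0}
  ]
}}

```text
time: 35.2
tool_pos: [664.6, -65.4, 135.4]
tcp_rot: [179.9, -0.1, -170.6]
ft_force: [-0.4, 0.1, 0.3]
finger_gap: 80.4
grip_force: 0.0
```

{"name": "carry_out", "arguments": {
  "commands": [
    {"jaw": 0.08,"translation": [0,0,0.015],"spin": 0},
    {"jaw": 0.08,"translation": [0,0,0.016],"spin": 0},
    {"jaw": 0.08,"translation": [0,0,0.016],"spin": 0},
    {"jaw": 0.08,"translation": [0,0,0.016],"spin": 0},
    {"jaw": 0.08,"translation": [0,0,0.015],"spin": 0},
    {"jaw": 0.08,"translation": [0,0,0.014],"spin": 0},
    {"jaw": 0.08,"translation": [0,0,0.01],"spin": 0},
    {"jaw": 0.08,"translation": [0,0,0.001],"spin": 0}
  ]
}}

```text
time: 35.87
tool_pos: [661.9, -68.0, 32.4]
tcp_rot: [179.9, -0.3, -170.7]
ft_force: [-0.5, 1.5, -0.3]
finger_gap: 80.0
grip_force: 0.0
```

{"name": "carry_out", "arguments": {
  "commands": [
    {"jaw": 0.035,"translation": [0,0,0],"spin": 0},
    {"jaw": 0.035,"translation": [0,0,0],"spin": 0},
    {"jaw": 0.035,"translation": [0,0,0],"spin": 0},
    {"jaw": 0.035,"translation": [0,0,0],"spin": 0},
    {"jaw": 0.035,"translation": [0,0,0],"spin": 0},
    {"jaw": 0.035,"translation": [0,0,0],"spin": 0},
    {"jaw": 0.035,"translation": [0,0,0],"spin": 0},
    {"jaw": 0.035,"translation": [0,0,0],"spin": 0}
  ],
  "squeeze": 50
}}

```text
time: 36.53
tool_pos: [665.3, -68.4, 37.3]
tcp_rot: [-179.9, 0.1, -170.7]
ft_force: [-0.5, -0.6, 5.4]
finger_gap: 42.8
grip_force: 51.1
```

```bash
python3 g.py 189.3 664.5 -69 159 459.8 -167.6 159 459.8 -167.6 43
```

```text
t 36.53 pos [665.3 -68.4  37.3] rot [-1.7995e+02  1.4000e-01 -1.7070e+02] gap 42.8 grip 51.1 j [ -10.   27.   83.   -0.   70. -110.]
spin -0.0
[664.5 -69.  159. ] shift mm [   0.8   -0.5 -121.7]
[ 459.8 -167.6  159. ] shift mm [217.9 -64.2   0. ]
[ 459.8 -167.6   43. ] shift mm [  0.   0. 116.]
```

{"name": "carry_out", "arguments": {
  "commands": [
    {"jaw": 0.035,"translation": [0,0,-0.006],"spin": 0},
    {"jaw": 0.035,"translation": [0,0,-0.016],"spin": 0},
    {"jaw": 0.035,"translation": [0,0,-0.022],"spin": 0},
    {"jaw": 0.035,"translation": [0,0,-0.025],"spin": 0},
    {"jaw": 0.035,"translation": [0,0,-0.025],"spin": 0},
    {"jaw": 0.035,"translation": [0,0,-0.025],"spin": 0},
    {"jaw": 0.035,"translation": [0,0,-0.022],"spin": 0},
    {"jaw": 0.035,"translation": [0,0,-0.014],"spin": 0}
  ]
}}

```text
time: 37.2
tool_pos: [664.8, -68.2, 193.9]
tcp_rot: [-179.9, 0.2, -170.7]
ft_force: [0.6, 0.7, -0.4]
finger_gap: 42.9
grip_force: 50.9
```

{"name": "carry_out", "arguments": {
  "commands": [
    {"jaw": 0.035,"translation": [0.023,-0.007,0],"spin": 0},
    {"jaw": 0.035,"translation": [0.028,-0.0082,0],"spin": 0},
    {"jaw": 0.035,"translation": [0.028,-0.0082,0],"spin": 0},
    {"jaw": 0.035,"translation": [0.028,-0.0082,0],"spin": 0},
    {"jaw": 0.035,"translation": [0.028,-0.0082,0],"spin": 0},
    {"jaw": 0.035,"translation": [0.028,-0.0082,0],"spin": 0},
    {"jaw": 0.035,"translation": [0.028,-0.0082,0],"spin": 0},
    {"jaw": 0.035,"translation": [0.0265,-0.008,0],"spin": 0}
  ]
}}

```text
time: 37.87
tool_pos: [457.9, -166.8, 190.0]
tcp_rot: [180.0, -0.1, -170.7]
ft_force: [0.5, -0.7, -0.9]
finger_gap: 43.2
grip_force: 50.9
```

{"name": "carry_out", "arguments": {
  "commands": [
    {"jaw": 0.035,"translation": [0,0,0],"spin": 0},
    {"jaw": 0.035,"translation": [0,0,0],"spin": 0},
    {"jaw": 0.035,"translation": [0,0,0.008],"spin": 0},
    {"jaw": 0.035,"translation": [0,0,0.015],"spin": 0},
    {"jaw": 0.035,"translation": [0,0,0.015],"spin": 0},
    {"jaw": 0.035,"translation": [0,0,0.012],"spin": 0},
    {"jaw": 0.035,"translation": [0,0,0.005],"spin": 0},
    {"jaw": 0.035,"translation": [0,0,0],"spin": 0}
  ]
}}

```text
time: 38.53
tool_pos: [459.0, -165.7, 133.5]
tcp_rot: [179.9, -0.2, -170.7]
ft_force: [1.0, 0.0, -1.6]
finger_gap: 43.1
grip_force: 51.0
```

```bash
python3 g.py 189.3 459.9 -167.6 42
```

```text
t 38.53 pos [ 459.  -165.7  133.5] rot [ 1.7987e+02 -1.7000e-01 -1.7066e+02] gap 43.1 grip 51.0 j [ -26.   -6.  109.    0.   77. -125.]
spin 0.0007
[ 459.9 -167.6   42. ] shift mm [-0.5 -2.  91.5]
```

{"name": "carry_out", "arguments": {
  "commands": [
    {"jaw": 0.035,"translation": [0,-0.001,0.01],"spin": 0},
    {"jaw": 0.035,"translation": [0,0,0.014],"spin": 0},
    {"jaw": 0.035,"translation": [0,0,0.015],"spin": 0},
    {"jaw": 0.035,"translation": [0,0,0.015],"spin": 0},
    {"jaw": 0.035,"translation": [0,0,0.013],"spin": 0},
    {"jaw": 0.035,"translation": [0,0,0.009],"spin": 0},
    {"jaw": 0.035,"translation": [0,0,0.006],"spin": 0},
    {"jaw": 0.035,"translation": [0,0,0.003],"spin": 0}
  ]
}}

```text
time: 39.2
tool_pos: [459.9, -167.6, 50.1]
tcp_rot: [180.0, -0.0, -170.7]
ft_force: [0.2, 0.2, -1.9]
finger_gap: 43.4
grip_force: 51.0
```

{"name": "carry_out", "arguments": {
  "commands": [
    {"jaw": 0.035,"translation": [0,0,0.002],"spin": 0},
    {"jaw": 0.035,"translation": [0,0,0.001],"spin": 0},
    {"jaw": 0.035,"translation": [0,0,0.001],"spin": 0},
    {"jaw": 0.035,"translation": [0,0,0],"spin": 0},
    {"jaw": 0.035,"translation": [0,0,0],"spin": 0},
    {"jaw": 0.035,"translation": [0,0,0],"spin": 0},
    {"jaw": 0.035,"translation": [0,0,0],"spin": 0},
    {"jaw": 0.035,"translation": [0,0,0],"spin": 0}
  ]
}}

```text
time: 39.87
tool_pos: [460.1, -167.7, 46.9]
tcp_rot: [-180.0, 0.0, -170.7]
ft_force: [0.4, -0.5, -0.7]
finger_gap: 43.2
grip_force: 51.0
```

{"name": "carry_out", "arguments": {
  "commands": [
    {"jaw": 0.035,"translation": [0,0,0.001],"spin": 0},
    {"jaw": 0.035,"translation": [0,0,0.001],"spin": 0},
    {"jaw": 0.035,"translation": [0,0,0.001],"spin": 0},
    {"jaw": 0.035,"translation": [0,0,0.001],"spin": 0},
    {"jaw": 0.035,"translation": [0,0,0.001],"spin": 0},
    {"jaw": 0.035,"translation": [0,0,0],"spin": 0},
    {"jaw": 0.035,"translation": [0,0,0],"spin": 0},
    {"jaw": 0.035,"translation": [0,0,0],"spin": 0}
  ]
}}

```text
time: 40.53
tool_pos: [459.9, -167.6, 41.7]
tcp_rot: [180.0, -0.0, -170.7]
ft_force: [-0.1, 0.2, -1.5]
finger_gap: 42.9
grip_force: 51.1
```

```bash
python3 -c "
from bench import r;s=r.sense();print(s['ft_force'],s['tool_pos'])"
```

```text
[-0.06845841  0.16046638 -1.45858759] [ 459.94795272 -167.61960376   41.6666576 ]
```

{"name": "carry_out", "arguments": {
  "commands": [
    {"jaw": 0.035,"translation": [0,0,0.0005],"spin": 0},
    {"jaw": 0.035,"translation": [0,0,0.0004],"spin": 0},
    {"jaw": 0.035,"translation": [0,0,0],"spin": 0},
    {"jaw": 0.048,"translation": [0,0,0],"spin": 0},
    {"jaw": 0.065,"translation": [0,0,0],"spin": 0},
    {"jaw": 0.065,"translation": [0,0,0],"spin": 0},
    {"jaw": 0.065,"translation": [0,0,0],"spin": 0},
    {"jaw": 0.065,"translation": [0,0,0],"spin": 0}
  ]
}}

```text
time: 41.2
tool_pos: [459.9, -167.6, 40.7]
tcp_rot: [180.0, -0.0, -170.7]
ft_force: [-0.2, 0.7, -0.1]
finger_gap: 64.9
grip_force: 0.0
```

{"name": "carry_out", "arguments": {
  "commands": [
    {"jaw": 0.065,"translation": [0,0,-0.01],"spin": 0},
    {"jaw": 0.065,"translation": [0,0,-0.02],"spin": 0},
    {"jaw": 0.065,"translation": [0,0,-0.03],"spin": 0},
    {"jaw": 0.065,"translation": [0,0,-0.035],"spin": 0},
    {"jaw": 0.065,"translation": [0,0,-0.035],"spin": 0},
    {"jaw": 0.065,"translation": [0,0,-0.035],"spin": 0},
    {"jaw": 0.065,"translation": [0,0,-0.02],"spin": 0},
    {"jaw": 0.065,"translation": [0,0,0],"spin": 0}
  ]
}}

```text
time: 41.87
tool_pos: [462.7, -168.9, 233.0]
tcp_rot: [-179.7, 0.5, -170.7]
ft_force: [0.0, -0.9, 0.5]
finger_gap: 65.2
grip_force: 0.0
```

{"name": "carry_out", "arguments": {
  "commands": [
    {"jaw": 0.065,"translation": [0,-0.035,0],"spin": 0},
    {"jaw": 0.065,"translation": [0,-0.035,0],"spin": 0},
    {"jaw": 0.065,"translation": [0,-0.035,0],"spin": 0},
    {"jaw": 0.065,"translation": [0,-0.035,0],"spin": 0},
    {"jaw": 0.065,"translation": [0,-0.035,0],"spin": 0},
    {"jaw": 0.065,"translation": [0,-0.035,0],"spin": 0},
    {"jaw": 0.065,"translation": [0,0,0],"spin": 0},
    {"jaw": 0.065,"translation": [0,0,0],"spin": 0}
  ]
}}

```text
time: 42.53
tool_pos: [493.1, -376.2, 224.5]
tcp_rot: [179.9, -0.1, -170.8]
ft_force: [-0.3, 0.4, 0.4]
finger_gap: 64.9
grip_force: 0.0
```

Run:
```python
from fit import *
T=r.snapshot("top");S=r.snapshot("scene")
def c(p,X,w):
    u=px(p,X).astype(int);h=int(w*.75);y,x=max(u[1]-h,0),max(u[0]-w,0)
    return cv2.resize(p["pixels"][y:y+2*h,x:x+2*w],(400,300),interpolation=cv2.INTER_CUBIC)
cv2.imwrite("pics/end.png",np.vstack([np.hstack([c(S,(500,-120,40),50),c(T,(500,-120,40),44)]),np.hstack([c(S,(560,60,40),80),c(T,(560,80,40),60)])]))
```

```text
(no output)
```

View pics/end.png

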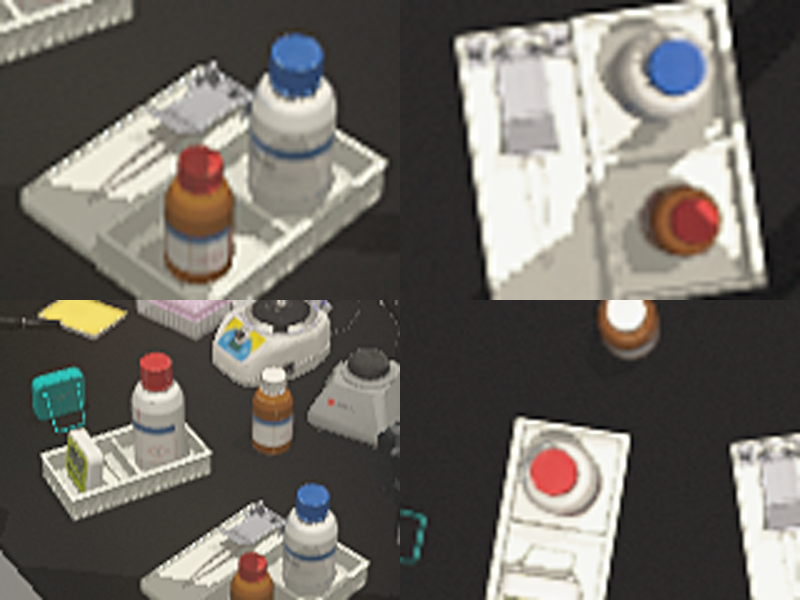

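Everything is upright in its compartment: blue-capped bottle at crop (670,70), small bottle at (685,220), tall bottle at (560,475), and the timer in the near compartment. The forceps are under the lifted arm and the spare bottle has not been disturbed. Handing in.

```bash
python3 -c "
from bench import r;print(r.hand_in())"
```

```text
the job is handed in; nothing more can be done
None
```

Both kits are made up and the job is handed in at about 43 s of robot time; the last pictures show everything where it should be, but the hand-in returned no verdict.

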